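# Put the print station's things back in their places

## Robot

A 6-joint arm with a two-finger parallel gripper is mounted at the origin on the work surface. World frame = base frame: x ahead of the robot, y to its left, z up, the work surface at z = 0. Lengths are in mm, angles in degrees, forces in N, time in s.
With the tool pointing down it reaches from about 300 to 850 mm from the base axis. Payload 4.2 kg.
Tool frame: the origin (TCP) lies at the very end of the fingers, on their centre line; the grasp point (between the pads) lies 19 mm behind it; z points along the fingers, x is the direction in which the jaws open and shut, and the axes are right-handed (so a half turn about z gives the same grasp; the last joint's range is limited). The gripper opens to 91 mm and grips with 3 to 60 N. Pads are 32 mm wide; open, the fingers measure 118 mm over their backs; the gripper's body (76 mm by 178 mm) begins 60 mm behind the grasp point.
Start: joints at [72.25, 18.312, 89.639, -0, 72.044, -1.146], TCP at [164.314, 551.039, 213.976] pointing down, gripper open.
Joint ranges: [-177.97, 177.97], [-48.28, 115.42], [12.27, 149.76], [-77.06, 257.06], [2.81, 150.46], [-146.56, 146.56]. Speed limits (degrees/s): [147.25, 147.25, 180, 180, 180, 180].

## Interface

Orientations are given as [roll, pitch, yaw] about the fixed x, y, z axes, in that order (R = Rz(yaw) Ry(pitch) Rx(roll)).
In Python, from workcell import env gives the robot as it stands.
- The arm moves only by the tool servo_tool, never from a script. Its argument "plan" is a list of rows, each a list of 3 entries, a list of its own where there are three numbers: the turn, a rotation vector about the tool's x, y, z in degrees, then the shift along the tool's x, y, z in mm, then the finger opening in mm, from 0 to 91.2. In form: [[[ax, ay, az], [dx, dy, dz], claw], ...]. A call has exactly 10 rows; each row shifts and turns the pose as measured when the row begins, along the tool's axes as they then stand; what a row does not reach is not made up. A row lasts 1/8 s, in which the tool goes at most 62.5 mm and 10.7 degrees, less where a joint would pass 70% of its speed; a pose out of reach is approached as far as the arm can. A call with a gripper value outside its range is refused whole. The fingers move at their own pace and stop on an object; "squeeze" is the grip in N (left out, the last holds). Time passes only in rows, so rows that do not move let the fingers close, or fill a call up. It gives the time, the measured TCP pose, the force and the opening at its end, in the units of the state.
- env.state(): the state, without advancing time (a new reading comes with each control period).
- env.grab_frame(name): name is "scene" or "top" or "wrist"; returns a dict with "pixels" (420x560x3 uint8, red, green, blue), "intrinsics" (3x3 intrinsics, pixels), "eye" and "attitude" of the camera in the world. Camera axes: x right, y up, looking along -z (the intrinsics and any distortion apply to the point x, -y, -z); pixel columns grow to the right and rows downward; lengths in mm; the calibration is good to about 2 mm. A picture is of the moment at which its call begins. There is no depth.
- env.job_done(): hands the job in, once; it reports no verdict.
The state is a dict: "time_s": time; "qpos": joint angles; "qvel": joint speeds; "effort": joint torques, N m; "ee_pos": TCP position; "ee_rot": TCP orientation; "force": force on the tool from outside, world axes, zero at the start; "torque": the same for the moment, N m; "gripper_width": finger opening in mm.
Only numpy, scipy, OpenCV 4.12 (cv2) and the standard library are available. Lean on these libraries where they do the work, as an engineer would, in place of code of your own. Each camera call takes 0.05 s, during which the arm holds its last target.

## Task

Put the print station in order: stand the steel canister in the middle of the orange trivet, lay the chrome clamp on the dark tile so that it fills its white outline, and stand the blue ink cartridge in the blue dock and the yellow one in the yellow dock, each upright on the dock's floor. Keep the canister upright all the time, and leave the label roll and the white tape gun where they are.

Things in the scene. Friction and masses are not known exactly. Their poses are not given: they have to be found in the camera images.
- canister: Small round steel canister with a fixed lid, a thin black gasket ring (58 mm) and a black knob: body 52 mm diameter and 60 mm tall, lid 55 mm diameter up to 71 mm, knob 18 mm diameter up to 84 mm, about 220 g. Origin: centre of its underside, z up. Can be gripped round the body
- clamp: Chrome parallel clamp lying flat, about 200 g: two bars 84 mm long (x) and 18 mm high, together 40 mm wide (y) over their outer faces at the middle; two dark screws at x = +30 and x = -30 mm stick out sideways, the first to y = +38 mm, the second to y = -38 mm, with 12 mm knobs. Same after half a turn. Origin: centre of its underside, x along the bars. Can be gripped across both bars at the middle
- cartridge_blue: Blue plastic ink cartridge with a white label band, standing upright; 60 (x) x 22 (y) x 46 mm tall plus a 4 mm black strip on top (50 mm in all), about 70 g; same either way round. Origin: centre of its underside, x along its length. Can be gripped across its 22 mm thickness
- cartridge_yellow: Yellow plastic ink cartridge with a white label band, standing upright; 60 (x) x 22 (y) x 46 mm tall plus a 4 mm black strip on top (50 mm in all), about 70 g; same either way round. Origin: centre of its underside, x along its length. Can be gripped across its 22 mm thickness
- trivet: Round orange silicone trivet fixed to the cart, 104 mm diameter, 8 mm thick, with a thin white circle of 61 mm diameter round its middle. Origin: centre of its underside, on the cart's top
- clamp_tile: Dark rubber tile fixed to the cart, 112 (x) x 94 (y) x 6 mm, with the white outline of the clamp (bars along x, screw tabs at x = +30 mm towards +y and x = -30 mm towards -y), drawn centred. Origin: centre of its underside, on the cart's top; the clamp's x axis must lie along its x axis, either way round
- dock_blue: Open-topped shallow blue plastic tray, fixed to the cart: the dock for the blue cartridge. Outside 86 (x) x 48 (y) x 18 mm high, walls 3 mm, inside 80 x 42 mm, floor 4 mm thick. Origin: centre of its underside on the cart's top, x along its length
- dock_yellow: Open-topped shallow yellow plastic tray, fixed to the cart: the dock for the yellow cartridge. Outside 86 (x) x 48 (y) x 18 mm high, walls 3 mm, inside 80 x 42 mm, floor 4 mm thick. Origin: centre of its underside on the cart's top, x along its length
- label_roll: Loose white roll of blank labels with a cardboard core, lying on its flat side among the other things, 58 mm diameter, 30 mm high, not to be moved. Origin: centre of its underside
- tape_gun: Loose white tape gun body lying at the far side, bar 130 mm long (y) by 36 mm (x), 44 mm high, with a handle reaching about 80 mm towards +x, not to be moved. Origin: underside, middle of the bar
There are look-alikes about, which are no part of the job. There is more than one size of the canister; the one meant has the size given above. Of the things that look like the trivet, take the one that is nearest to the robot's base at the start.

How it is judged:
By the outcome, as a careful person would: the job done as asked, in the order asked, and still so for the second after the job is handed in, with the robot touching nothing.
It also fails if it takes over 109 s, if anything falls off the work surface, if the arm or the gripper's body presses on something with over 40 N, if the wrist force passes 120 N, or if a joint passes its speed limit or range.

## Working session

There is one attempt and no reset: what is moved stays moved. The work goes in short steps, Python scripts to look and compute and a tool call to move; the robot and the scene stay as the last step left them, time stands still between calls to the robot, and variables do not carry over. Pictures are saved under pics/ and viewed, and the job is handed in when it is done.

Besides the shell and the picture viewer there is one more tool, called after "Call:" as name(argument=value, ...) on one line, values as JSON. servo_tool: Moves the arm, as the interface text tells. Its arguments: {"type":"object","properties":{"plan":{"type":"array"},"squeeze":{"type":"number"}},"required":["plan"]}

```bash
ls; mkdir -p pics; python3 - <<'E'
from workcell import env
import cv2
print(env.state())
for n in ["scene","top","wrist"]:
    f=env.grab_frame(n); print(n,f["intrinsics"],f["eye"],f["attitude"],[k for k in f])
    cv2.imwrite(f"pics/a_{n}.png",cv2.resize(f["pixels"][:,:,::-1],(784,588),interpolation=cv2.INTER_CUBIC))
    import numpy as np; np.save(f"a_{n}.npy",f,allow_pickle=True)
E
```

```text
pics
{'time_s': 0.0, 'qpos': array([ 7.22496055e+01,  1.83501225e+01,  8.97066902e+01, -3.10079271e-03,
        7.20432137e+01, -1.14449458e+00]), 'qvel': array([ 0.03741139, -0.07096396, -0.11147925, -0.00855503, -0.13220074,
       -0.0017689 ]), 'effort': array([-6.52060280e-04, -4.12449861e+01, -2.31970435e+01,  7.25210784e-02,
        4.55552316e-02, -1.31015217e-04]), 'ee_pos': array([164.17498394, 550.53454887, 213.13357727]), 'ee_rot': array([1.79999050e+02, 1.00065347e-01, 7.33950578e+01]), 'force': array([-0.77701653,  0.05134196, -1.00312162]), 'torque': array([-0.03095882,  0.02914649,  0.04085043]), 'gripper_width': 91.34667293364663}
scene [[397.5722466    0.         286.39693663]
 [  0.         397.5722466  209.29926134]
 [  0.           0.           1.        ]] [1230.03167495 -206.8813786   779.09091046] [41.22732215 -1.07950328 72.69666309] ['pixels', 'intrinsics', 'eye', 'attitude']
top [[405.42476474   0.         274.02143532]
 [  0.         405.42476474 214.51839739]
 [  0.           0.           1.        ]] [515.28774318   2.60473257 885.63047128] [  6.89790796   0.47420482 -88.81988093] ['pixels', 'intrinsics', 'eye', 'attitude']
wrist [[312.5951959    0.         279.67530164]
 [  0.         312.5951959  205.1771058 ]
 [  0.           0.           1.        ]] [ 95.98946239 571.57846838 384.18765129] [-1.48588659e+01  5.49357434e-02  7.34401232e+01] ['pixels', 'intrinsics', 'eye', 'attitude']
```

View pics/a_top.png

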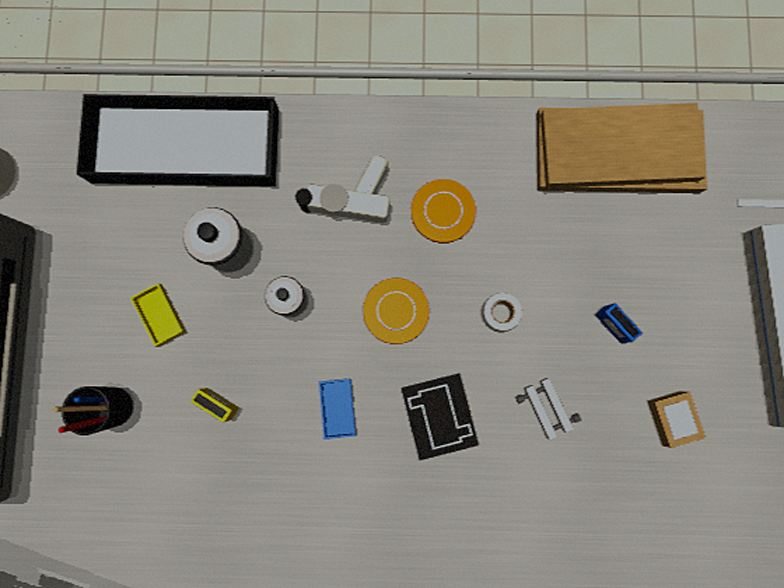

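View pics/a_scene.png

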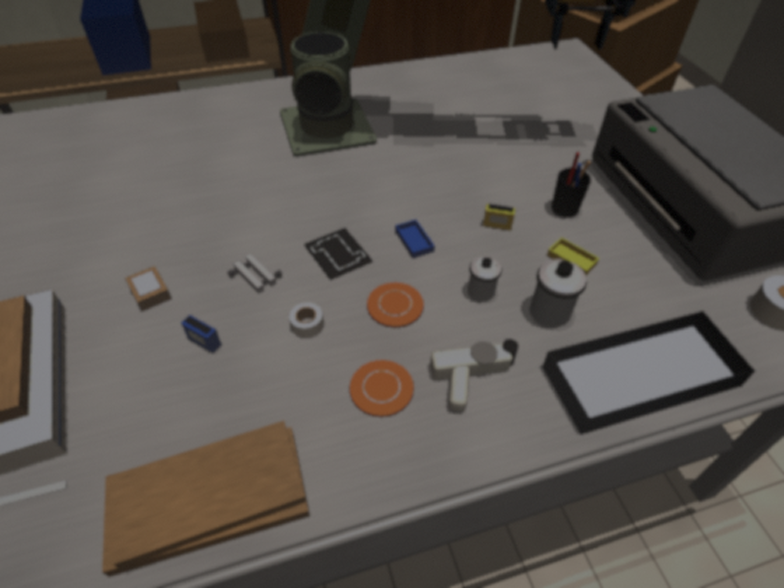

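View pics/a_wrist.png

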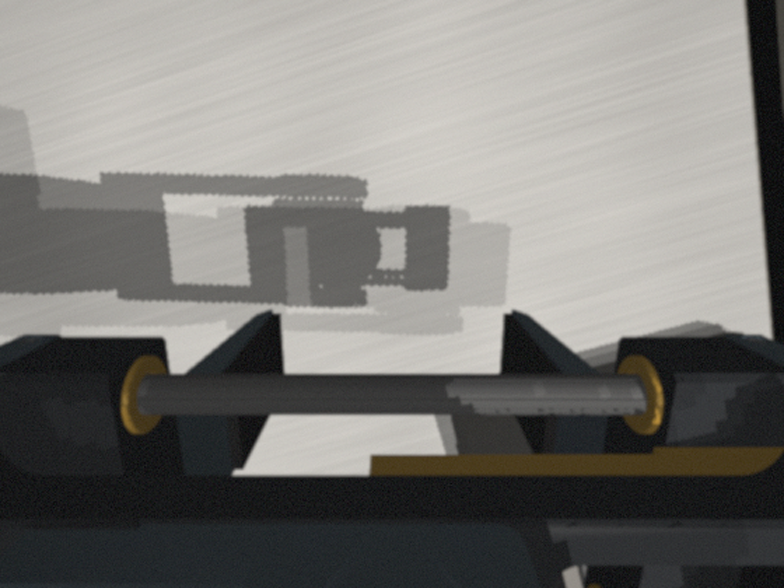

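Canister: the small one at top-view (284,296), not the big one at (212,240). Trivet: the near one at (396,310), not the far one at (443,210). The blue cartridge is (620,323) with its dock at (338,408). The yellow cartridge is (215,404) with its dock at (158,315). The wooden box at (677,418) is a distractor. Next I measure on rectified planes.

```bash
cat > h.py <<'E'
import numpy as np,cv2
from scipy.spatial.transform import Rotation as Ro
def P(f):
    R=Ro.from_euler('xyz',f["attitude"],degrees=True).as_matrix()
    Rc=np.diag([1,-1,-1])@R.T
    return f["intrinsics"],Rc,-Rc@np.array(f["eye"])
def proj(f,X):
    K,R,t=P(f); X=np.atleast_2d(X); c=(R@X.T).T+t; u=(K@c.T).T; return u[:,:2]/u[:,2:]
def back(f,uv,z):
    K,R,t=P(f); uv=np.atleast_2d(uv); d=(R.T@np.linalg.inv(K)@np.c_[uv,np.ones(len(uv))].T).T
    e=np.array(f["eye"]); return e+d*((z-e[2])/d[:,2])[:,None]
def rect(f,z,x0,x1,y0,y1,s=2):
    # output: up=+x, left=+y ; px = (y1-y)*s, (x1-x)*s
    w=int((y1-y0)*s);h=int((x1-x0)*s)
    c=np.array([[x1,y1,z],[x1,y0,z],[x0,y0,z],[x0,y1,z]],float)
    M=cv2.getPerspectiveTransform(proj(f,c).astype(np.float32),np.float32([[0,0],[w,0],[w,h],[0,h]]))
    return cv2.warpPerspective(f["pixels"],M,(w,h),flags=cv2.INTER_CUBIC)
def load(n): return np.load(n,allow_pickle=True).item()
E
python3 - <<'E'
from h import *
t=load('a_top.npy');s=load('a_scene.npy')
a=rect(t,0,280,720,-420,480,0.85)
b=rect(s,0,280,720,-420,480,0.85)
cv2.imwrite('pics/r0.png',np.vstack([a,b])[:,:,::-1][:, :])
print(np.vstack([a,b]).shape)
def seg(f,z,lo,hi,roi,name,s=3):
    im=rect(f,z,*roi,s); hsv=cv2.cvtColor(im,cv2.COLOR_RGB2HSV)
    m=cv2.inRange(hsv,np.array(lo),np.array(hi)); m=cv2.morphologyEx(m,cv2.MORPH_CLOSE,np.ones((9,9)))
    cs,_=cv2.findContours(m,cv2.RETR_EXTERNAL,cv2.CHAIN_APPROX_NONE)
    for c in cs:
        if cv2.contourArea(c)<300*s*s: continue
        w=np.c_[roi[1]-c[:,0,1]/s,roi[3]-c[:,0,0]/s].astype(np.float32)
        print(name,'z',z,'rect',cv2.minAreaRect(w),'area',cv2.contourArea(c)/s/s)
R=(280,720,-420,480)
for n,f in(('top',t),('scene',s)):
    seg(f,8,(5,150,60),(22,255,255),R,n+' orange')
    seg(f,18,(23,120,50),(35,255,255),R,n+' yellow18')
    seg(f,50,(23,120,50),(35,255,255),R,n+' yellow50')
    seg(f,18,(100,110,50),(125,255,255),R,n+' blue18')
    seg(f,50,(100,110,50),(125,255,255),R,n+' blue50')
    seg(f,6,(0,0,0),(180,255,45),R,n+' dark6')
E
```

```text
(748, 765, 3)
top orange z 8 rect ((606.1666259765625, -6.666675567626953), (102.99998474121094, 101.33331298828125), -0.0) area 8198.277777777777
top yellow18 z 18 rect ((457.3445739746094, 265.0906677246094), (69.41422271728516, 31.31197166442871), 59.74356460571289) area 1943.3333333333333
top yellow18 z 18 rect ((591.803955078125, 359.9408874511719), (90.90068054199219, 53.27562713623047), 30.225475311279297) area 4453.777777777778
top yellow50 z 50 rect ((459.47406005859375, 255.4317626953125), (66.87086486816406, 30.04030990600586), 59.74361801147461) area 1800.7777777777776
top yellow50 z 50 rect ((588.9850463867188, 346.75494384765625), (87.46162414550781, 51.38944625854492), 30.191619873046875) area 4125.666666666667
top blue18 z 18 rect ((455.208984375, 79.08645629882812), (86.22300720214844, 49.0754508972168), 6.952957630157471) area 4080.777777777778
top blue18 z 18 rect ((592.358154296875, -347.2958679199219), (67.96434020996094, 35.69894790649414), 41.863616943359375) area 1474.5555555555557
top blue50 z 50 rect ((457.36993408203125, 76.29940032958984), (83.204376220703
[... 2819 characters left out ...]
544189453125, -78.61307525634766), (76.60233306884766, 39.55767059326172), 21.358551025390625) area 2379.8333333333335
scene dark6 z 6 rect ((466.4967041015625, -75.76847076416016), (73.42577362060547, 88.52810668945312), 14.981657028198242) area 1761.388888888889
scene dark6 z 6 rect ((556.9065551757812, -354.1677551269531), (47.97340774536133, 8.079496383666992), 41.56631851196289) area 331.1666666666667
scene dark6 z 6 rect ((616.2028198242188, 330.7572937011719), (23.82830238342285, 41.373287200927734), 46.46857452392578) area 811.4444444444445
scene dark6 z 6 rect ((688.0780029296875, 265.3136901855469), (74.29119873046875, 86.48471069335938), 46.859588623046875) area 1808.2777777777776
```

View pics/r0.png

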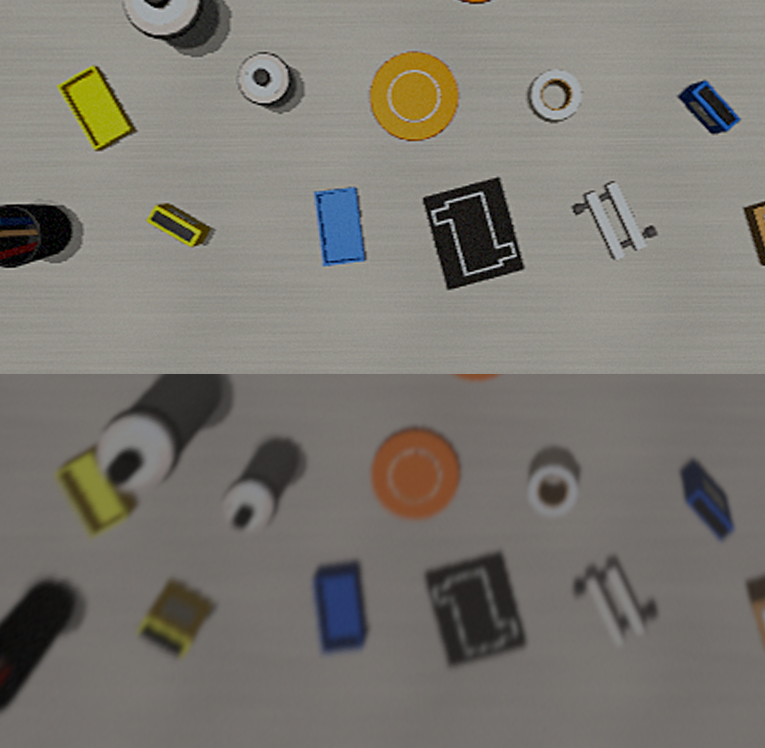

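```bash
cat > crop.py <<'E'
from h import *
def draw(f,c,half,models,s,z):
    """models: list of (pts Nx3 closed)"""
    im=rect(f,z,c[0]-half,c[0]+half,c[1]-half,c[1]+half,s).copy()
    for pts,col in models:
        w=back(f,proj(f,pts),z)
        q=np.c_[(c[1]+half-w[:,1])*s,(c[0]+half-w[:,0])*s]
        cv2.polylines(im,[np.round(q*8).astype(np.int32)],True,col,1,cv2.LINE_AA,3)
    return im
def boxp(x,y,a,lx,ly,z):
    a=np.radians(a);R=np.array([[np.cos(a),-np.sin(a)],[np.sin(a),np.cos(a)]])
    p=np.array([[1,1],[1,-1],[-1,-1],[-1,1]])*[lx/2,ly/2]
    return np.c_[p@R.T+[x,y],np.full(4,z)]
def polyp(x,y,a,p,z):
    a=np.radians(a);R=np.array([[np.cos(a),-np.sin(a)],[np.sin(a),np.cos(a)]])
    p=np.array(p,float); return np.c_[p@R.T+[x,y],np.full(len(p),z)]
def circ(x,y,d,z):
    t=np.linspace(0,2*np.pi,60,endpoint=False); return np.c_[x+d/2*np.cos(t),y+d/2*np.sin(t),np.full(60,z)]
CL=[[-42,20],[24,20],[24,38],[36,38],[36,20],[42,20],[42,-20],[-24,-20],[-24,-38],[-36,-38],[-36,-20],[-42,-20]]
CL=[[-42,20],[24,20],[24,38],[36,38],[36,20],[42,20],[42,-20],[-24,-20],[-24,-38],[-36,-38],[-36,-20],[-42,-20]]
G=(0,255,0);Rd=(255,0,0);M=(255,0,255)
E
cat > est.py <<'E'
from crop import *
E_=dict(can=(620,173),triv=(606,-7),clamp=(463,-240,15),tile=(446,-76,15.5),
 cb=(590,-343,42),cy=(457.5,257,60),db=(456,78,7),dy=(592,359,30))
def models(E=E_):
    return dict(
    can=([(circ(*E['can'],55,71),G),(circ(*E['can'],18,84),Rd),(circ(*E['can'],52,0),M)],71),
    triv=([(circ(*E['triv'],104,8),G),(circ(*E['triv'],61,8),Rd)],8),
    clamp=([(polyp(*E['clamp'],CL,18),G)],18),
    tile=([(boxp(*E['tile'],112,94,6),G),(polyp(*E['tile'],CL,6),Rd)],6),
    cb=([(boxp(*E['cb'],60,22,46),G),(boxp(*E['cb'],60,22,0),M)],46),
    cy=([(boxp(*E['cy'],60,22,46),G),(boxp(*E['cy'],60,22,0),M)],46),
    db=([(boxp(*E['db'],86,48,18),G),(boxp(*E['db'],80,42,4),Rd)],18),
    dy=([(boxp(*E['dy'],86,48,18),G),(boxp(*E['dy'],80,42,4),Rd)],18))
def sheet(f,out,E=E_,half=66,s=1.5):
    m=models(E)
    t=[draw(f,E[k],half,m[k][0],s,m[k][1]) for k in m]
    t=np.vstack([np.hstack(t[:4]),np.hstack(t[4:])])
    cv2.imwrite(out,t[:,:,::-1]); print(t.shape)
E
python3 - <<'E'
from est import *
sheet(load('a_top.npy'),'pics/s_top.png'); sheet(load('a_scene.npy'),'pics/s_scene.png')
E
```

```text
(396, 792, 3)
(396, 792, 3)
```

View pics/s_top.png

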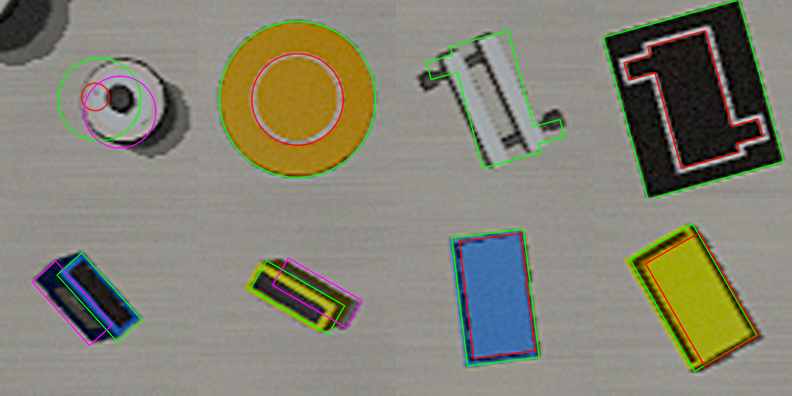

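View pics/s_scene.png

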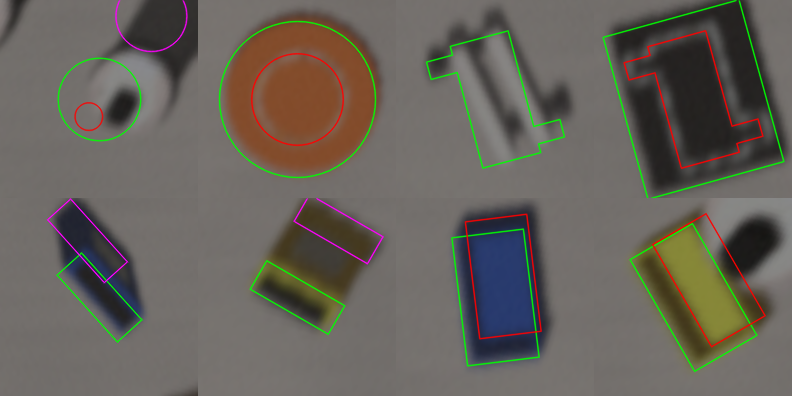

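```bash
python3 - <<'E'
from est import *
f=load('a_top.npy')
E_.update(can=(618,157),clamp=(462,-237.5,21))
m=models(E_)
t=[draw(f,E_[k],50,m[k][0],3.9,m[k][1]) for k in('can','clamp')]
cv2.imwrite('pics/s2.png',np.hstack(t)[:,:,::-1])
t=[draw(f,E_[k],50,m[k][0],3.9,m[k][1]) for k in('cb','cy')]
cv2.imwrite('pics/s3.png',np.hstack(t)[:,:,::-1])
E
```

```text
(no output)
```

View pics/s2.png

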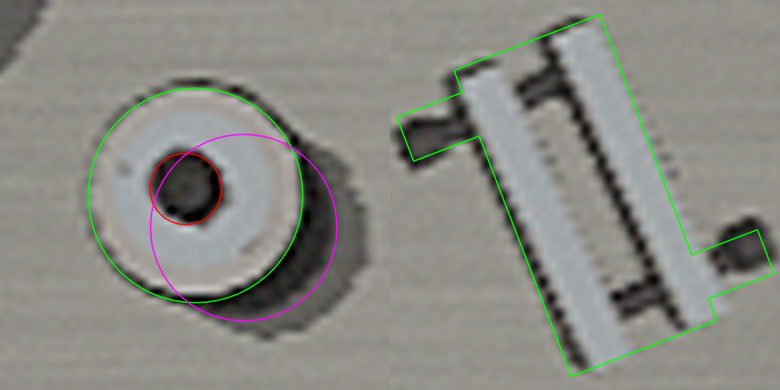

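View pics/s3.png

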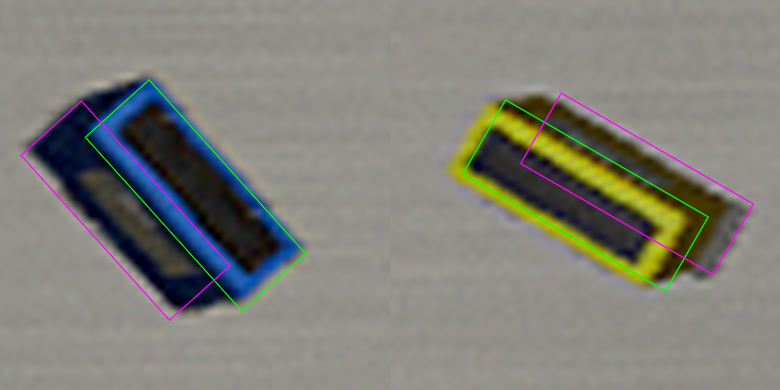

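```bash
cat > plan.py <<'E'
import sys,numpy as np
from scipy.spatial.transform import Rotation as Ro
from workcell import env
def plan(tgt,n,pos=None,rot=None,show=True):
    """tgt x,y,z,yaw ; straight, n rows; prints tool-axis numbers"""
    s=env.state()
    p=np.array(s['ee_pos'] if pos is None else pos); R=Ro.from_euler('xyz',s['ee_rot'] if rot is None else rot,degrees=True)
    print('now',np.round(p,1),R.as_euler('xyz',degrees=True).round(2),'q',s['qpos'].round(1),'t',round(s['time_s'],2),'w',round(s['gripper_width'],1),'F',s['force'].round(1))
    Rt=Ro.from_euler('xyz',[180,0,tgt[3]],degrees=True)
    rv=(R.inv()*Rt).as_rotvec(degrees=True)/n; d=(np.array(tgt[:3])-p)/n
    for i in range(n):
        print([[*map(float,rv.round(1))],[*map(float,(R.inv().apply(d)).round(0 if abs(d).max()>20 else 1))]])
        R=R*Ro.from_rotvec(rv,degrees=True); 
if __name__=='__main__':
    a=[float(v) for v in sys.argv[1:]]; plan(a[:4],int(a[4]))
E
python3 plan.py 618 157.5 170 125 10
```

```text
now [164.2 550.7 213.3] [1.80e+02 8.00e-02 7.34e+01] q [72.3 18.3 89.7 -0.  72.  -1.1] t 0.15 w 91.0 F [-0.3  0.3  1.2]
[[-0.0, 0.0, -5.2], [-25.0, 55.0, 4.0]]
[[-0.0, 0.0, -5.2], [-30.0, 52.0, 4.0]]
[[-0.0, 0.0, -5.2], [-34.0, 49.0, 4.0]]
[[-0.0, 0.0, -5.2], [-38.0, 46.0, 4.0]]
[[-0.0, 0.0, -5.2], [-42.0, 42.0, 4.0]]
[[-0.0, 0.0, -5.2], [-46.0, 39.0, 4.0]]
[[-0.0, 0.0, -5.2], [-49.0, 34.0, 4.0]]
[[-0.0, 0.0, -5.2], [-52.0, 30.0, 4.0]]
[[-0.0, 0.0, -5.2], [-55.0, 25.0, 4.0]]
[[-0.0, 0.0, -5.2], [-57.0, 20.0, 4.0]]
```

Call:
servo_tool(plan=[[[0, 0, -5], [-25, 55, 4], 91], [[0, 0, -5], [-30, 52, 4], 91], [[0, 0, -5], [-34, 49, 4], 91], [[0, 0, -5], [-38, 46, 4], 91], [[0, 0, -5], [-42, 42, 4], 91], [[0, 0, -5], [-46, 39, 4], 91], [[0, 0, -5], [-49, 34, 4], 91], [[0, 0, -5], [-52, 30, 4], 91], [[0, 0, -5], [-55, 25, 4], 91], [[0, 0, -5], [-57, 20, 4], 91]], squeeze=20)

```text
time_s: 1.4
ee_pos: [629.7, 150.9, 169.7]
ee_rot: [-179.9, -0.1, 125.6]
force: [0.4, 0.4, -0.4]
gripper_width: 91.0
```

```bash
cat > look.py <<'E'
import sys
from est import *
from workcell import env
def shot(name,n="wrist"):
    f=env.grab_frame(n); np.save(f'{name}.npy',f,allow_pickle=True)
    cv2.imwrite(f'pics/{name}.png',f["pixels"][:,:,::-1]); return f
def over(f,name,ms,scale=1.4):
    im=cv2.resize(f["pixels"],None,fx=scale,fy=scale,interpolation=cv2.INTER_CUBIC)
    for pts,c in ms:
        q=(proj(f,pts)+.5)*scale-.5
        cv2.polylines(im,[np.round(q*8).astype(np.int32)],True,c,1,cv2.LINE_AA,3)
    cv2.imwrite(f'pics/{name}.png',im[:,:,::-1])
E
python3 plan.py 618 157.5 170 125 2; python3 - <<'E'
from look import *
f=shot('w1'); E_.update(can=(618,157.5))
over(f,'w1o',models(E_)['can'][0])
E
```

```text
now [629.7 150.9 169.7] [-1.7994e+02 -8.0000e-02  1.2555e+02] q [ 1.240e+01  2.650e+01  8.330e+01  1.000e-01  7.030e+01 -1.131e+02] t 1.4 w 91.0 F [ 0.4  0.4 -0.4]
[[-0.0, -0.0, 0.3], [6.1, -2.8, -0.1]]
[[-0.0, -0.0, 0.3], [6.1, -2.8, -0.1]]
```

View pics/w1o.png

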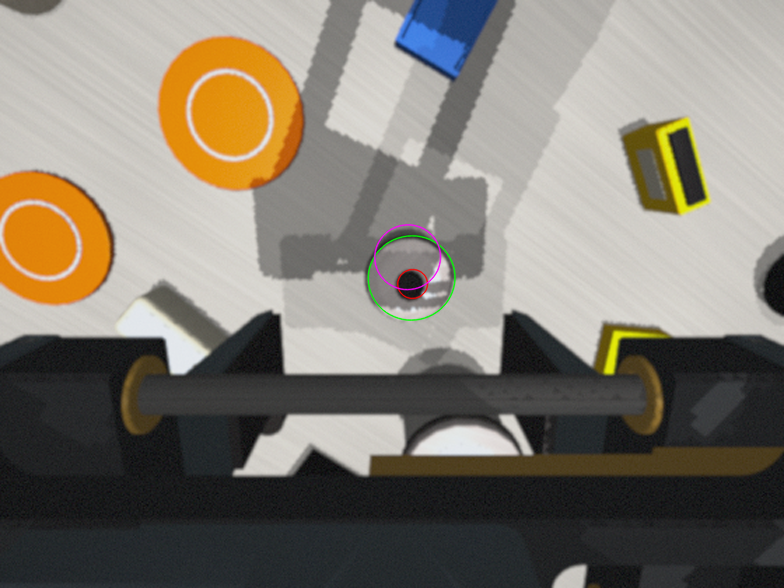

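The overlay sits on the small canister: knob at (411,284), lid outline matching. I'll check the trivet, yellow cartridge and blue dock in the same picture.

```bash
python3 - <<'E'
from look import *
f=load('w1.npy'); E_.update(can=(618,157.5),cy=(457,260.5,60),clamp=(462,-237.5,21),triv=(606.2,-6.7))
m=models(E_)
over(f,'w1p',sum([m[k][0] for k in('can','cy','triv','db','dy')],[]))
im=cv2.imread('pics/w1p.png'); c=np.hstack([cv2.resize(im[20:210,140:330],(390,390),interpolation=cv2.INTER_CUBIC),cv2.resize(im[100:230,600:730],(390,390),interpolation=cv2.INTER_CUBIC)]); cv2.imwrite('pics/w1q.png',c)
E
python3 plan.py 618 157.5 170 125 2; python3 plan.py 618 157.5 14 125 5
```

```text
now [635.5 144.9 168.5] [179.97   0.33 125.46] q [  12.    26.8   82.9   -0.3   70.1 -113.4] t 1.45 w 91.2 F [ 5.8 -2.6  0.3]
[[0.0, 0.2, 0.2], [10.2, -3.5, -0.8]]
[[0.0, 0.2, 0.2], [10.2, -3.5, -0.8]]
now [635.5 144.9 168.5] [179.97   0.33 125.46] q [  12.    26.8   82.9   -0.3   70.1 -113.4] t 1.45 w 91.2 F [ 5.8 -2.6  0.3]
[[0.0, 0.1, 0.1], [4.0, -1.0, 31.0]]
[[0.0, 0.1, 0.1], [4.0, -1.0, 31.0]]
[[0.0, 0.1, 0.1], [4.0, -1.0, 31.0]]
[[0.0, 0.1, 0.1], [4.0, -1.0, 31.0]]
[[0.0, 0.1, 0.1], [4.0, -1.0, 31.0]]
```

View pics/w1q.png

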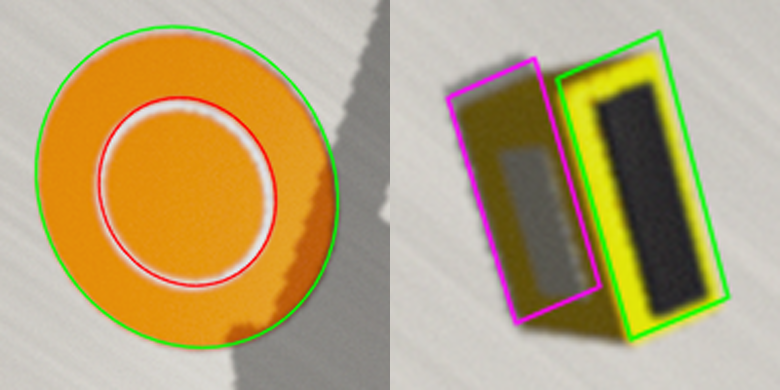

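Call:
servo_tool(plan=[[[0, 0, 0], [10, -3, 0], 91], [[0, 0, 0], [8, -3, 0], 91], [[0, 0, 0], [0, 0, 0], 91], [[0, 0, 0], [0, 0, 0], 91], [[0, 0, 0], [0, 0, 20], 91], [[0, 0, 0], [0, 0, 20], 91], [[0, 0, 0], [0, 0, 20], 91], [[0, 0, 0], [0, 0, 10], 91], [[0, 0, 0], [0, 0, 0], 91], [[0, 0, 0], [0, 0, 0], 91]])

```text
time_s: 2.7
ee_pos: [617.5, 161.1, 99.1]
ee_rot: [179.8, 0.3, 125.7]
force: [-0.8, -0.4, 0.4]
gripper_width: 90.8
```

```bash
python3 plan.py 618 157.5 14 125 5
```

```text
now [617.5 161.1  99.1] [179.77   0.35 125.73] q [  13.7   28.7   90.4   -0.3   60.6 -111.9] t 2.7 w 90.8 F [-0.8 -0.4  0.4]
[[0.0, 0.1, 0.1], [-0.5, -0.4, 17.0]]
[[0.0, 0.1, 0.1], [-0.6, -0.4, 17.0]]
[[0.0, 0.1, 0.1], [-0.6, -0.4, 17.0]]
[[0.0, 0.1, 0.1], [-0.6, -0.4, 17.0]]
[[0.0, 0.1, 0.1], [-0.6, -0.3, 17.0]]
```

Call:
servo_tool(plan=[[[0, 0.3, 0.4], [-3, -2, 0], 91], [[0, 0, 0], [0, 0, 0], 91], [[0, 0, 0], [0, 0, 22], 91], [[0, 0, 0], [0, 0, 22], 91], [[0, 0, 0], [0, 0, 22], 91], [[0, 0, 0], [0, 0, 17], 91], [[0, 0, 0], [0, 0, 0], 91], [[0, 0, 0], [0, 0, 0], 91], [[0, 0, 0], [0, 0, 0], 91], [[0, 0, 0], [0, 0, 0], 60]])

```text
time_s: 3.95
ee_pos: [623.0, 157.7, 20.1]
ee_rot: [179.1, 0.3, 125.2]
force: [-0.5, -0.3, 0.8]
gripper_width: 83.6
```

```bash
python3 plan.py 618 157.5 14 125 2;python3 - <<'E'
from look import *
f=shot('w2'); over(f,'w2',[])
E
```

```text
now [623.  157.7  20.1] [179.1    0.29 125.22] q [ 1.310e+01  3.340e+01  9.500e+01  1.000e-01  5.070e+01 -1.121e+02] t 3.95 w 83.6 F [-0.5 -0.3  0.8]
[[0.5, 0.1, 0.1], [1.4, -2.1, 3.0]]
[[0.5, 0.1, 0.1], [1.3, -2.1, 3.0]]
```

View pics/w2.png

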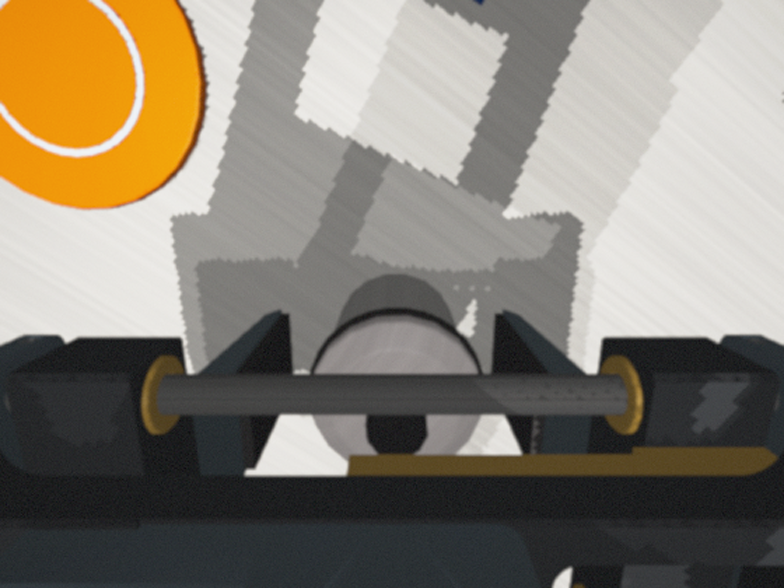

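Call:
servo_tool(plan=[[[0.9, 0.2, 0], [2, -4, 3], 80], [[0, 0, 0], [0, 0, 2], 75], [[0, 0, 0], [0, 0, 0], 70], [[0, 0, 0], [0, 0, 0], 65], [[0, 0, 0], [0, 0, 0], 60], [[0, 0, 0], [0, 0, 0], 55], [[0, 0, 0], [0, 0, 0], 45], [[0, 0, 0], [0, 0, 0], 45], [[0, 0, 0], [0, 0, 0], 45], [[0, 0, 0], [0, 0, 0], 45]], squeeze=25)

```text
time_s: 5.25
ee_pos: [618.7, 156.8, 15.1]
ee_rot: [-180.0, 0.1, 125.2]
force: [1.2, 0.0, -1.0]
gripper_width: 53.2
```

```bash
python3 plan.py 618 157.5 80 125 5
```

```text
now [618.7 156.8  15.1] [-1.7998e+02  1.2000e-01  1.2523e+02] q [  13.3   33.8   95.1   -0.2   51.1 -111.9] t 5.25 w 53.2 F [ 1.2  0.  -1. ]
[[-0.0, 0.0, 0.0], [0.2, -0.0, -13.0]]
[[-0.0, 0.0, 0.0], [0.2, -0.0, -13.0]]
[[-0.0, 0.0, 0.0], [0.2, -0.0, -13.0]]
[[-0.0, 0.0, 0.0], [0.2, -0.0, -13.0]]
[[-0.0, 0.0, 0.0], [0.2, -0.0, -13.0]]
```

Call:
servo_tool(plan=[[[0, 0, 0], [0, 0, -8], 45], [[0, 0, 0], [0, 0, -12], 45], [[0, 0, 0], [0, 0, -12], 45], [[0, 0, 0], [0, 0, -8], 45], [[0, 0, 0], [-10, -8, 0], 45], [[0, 0, 0], [-20, -17, 0], 45], [[0, 0, 0], [-25, -21, 0], 45], [[0, 0, 0], [-25, -21, 0], 45], [[0, 0, 0], [-20, -16, 0], 45], [[0, 0, 0], [-10, -8, 0], 45]])

```text
time_s: 6.5
ee_pos: [604.9, 7.6, 57.1]
ee_rot: [-179.7, 0.1, 125.3]
force: [1.1, 0.8, -3.0]
gripper_width: 53.3
```

```bash
python3 plan.py 606.5 -6.7 60 125 3
```

```text
now [604.9   7.6  57.1] [-1.7974e+02  6.0000e-02  1.2532e+02] q [  -0.3   28.7   97.5   -0.2   54.  -125.4] t 6.5 w 53.3 F [ 1.1  0.8 -3. ]
[[-0.1, 0.0, 0.1], [-4.2, -2.3, -1.0]]
[[-0.1, 0.0, 0.1], [-4.2, -2.3, -1.0]]
[[-0.1, 0.0, 0.1], [-4.2, -2.3, -1.0]]
```

Call:
servo_tool(plan=[[[-0.2, 0, 0], [-9, -5, 0], 45], [[0, 0, 0], [-3, -2, 0], 45], [[0, 0, 0], [0, 0, 0], 45], [[0, 0, 0], [0, 0, 0], 45], [[0, 0, 0], [0, 0, 7], 45], [[0, 0, 0], [0, 0, 8], 45], [[0, 0, 0], [0, 0, 6], 45], [[0, 0, 0], [0, 0, 4], 45], [[0, 0, 0], [0, 0, 0], 45], [[0, 0, 0], [0, 0, 0], 45]])

```text
time_s: 7.75
ee_pos: [605.8, -5.2, 29.4]
ee_rot: [-179.9, -0.0, 125.4]
force: [0.6, -0.1, -2.6]
gripper_width: 53.2
```

```bash
python3 plan.py 606.5 -6.7 24 125 3; python3 - <<'E'
from look import *
f=shot('w3'); over(f,'w3',[(circ(606.2,-6.7,61,8),Rd),(circ(606.2,-6.7,104,8),G)])
f=shot('t3','top'); 
im=draw(f,(606,-7),66,[(circ(606.2,-6.7,61,8),Rd),(circ(606.2,-6.7,104,8),G)],4,8);cv2.imwrite('pics/t3.png',im[:,:,::-1])
E
```

```text
now [605.8  -5.2  29.4] [-1.7991e+02 -5.0000e-02  1.2541e+02] q [  -1.6   30.5   99.    -0.    50.6 -127. ] t 7.75 w 53.2 F [ 0.6 -0.1 -2.6]
[[-0.0, -0.0, 0.1], [-0.5, -0.1, 1.8]]
[[-0.0, -0.0, 0.1], [-0.5, -0.1, 1.8]]
[[-0.0, -0.0, 0.1], [-0.5, -0.1, 1.8]]
```

View pics/w3.png

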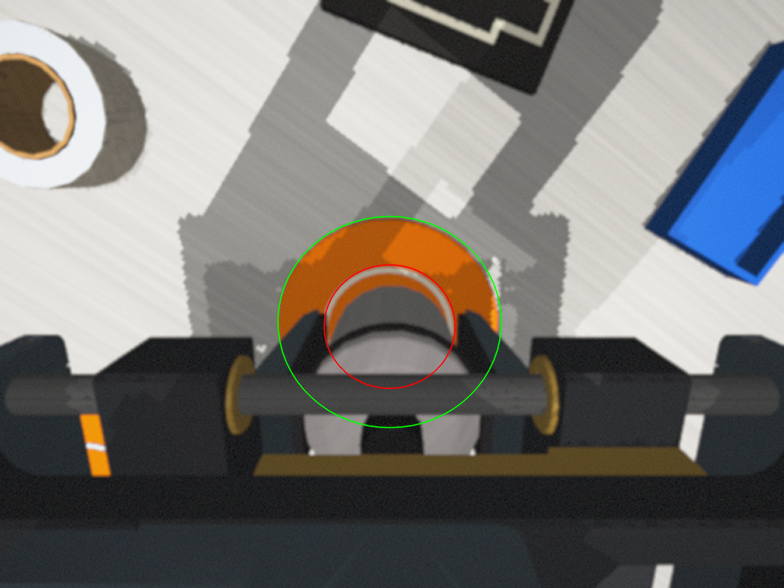

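View pics/t3.png

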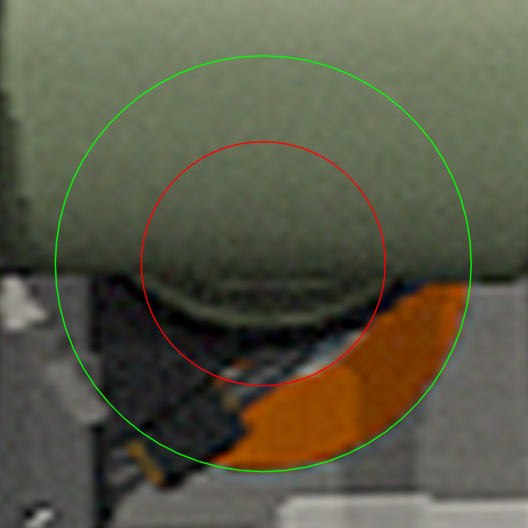

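Call:
servo_tool(plan=[[[0, 0, 0], [-1.5, 0, 0], 45], [[0, 0, 0], [0, 0, 0], 45], [[0, 0, 0], [0, 0, 3], 45], [[0, 0, 0], [0, 0, 2], 45], [[0, 0, 0], [0, 0, 1], 45], [[0, 0, 0], [0, 0, 0], 45], [[0, 0, 0], [0, 0, 0], 45], [[0, 0, 0], [0, 0, 0], 45], [[0, 0, 0], [0, 0, 0], 45], [[0, 0, 0], [0, 0, 0], 45]])

```text
time_s: 9.1
ee_pos: [607.0, -6.6, 23.6]
ee_rot: [-180.0, -0.0, 125.4]
force: [-0.6, 0.4, -3.2]
gripper_width: 53.4
```

```bash
python3 plan.py 606.5 -6.7 23 125 1
```

```text
now [607.   -6.6  23.6] [-1.7996e+02 -1.0000e-02  1.2540e+02] q [  -1.7   31.    99.2   -0.    49.9 -127.1] t 9.1 w 53.4 F [-0.6  0.4 -3.2]
[[-0.0, -0.0, 0.4], [0.2, -0.5, 0.6]]
```

Call:
servo_tool(plan=[[[0, 0, 0], [0, 0, 0.6], 45], [[0, 0, 0], [0, 0, 0.3], 45], [[0, 0, 0], [0, 0, 0], 45], [[0, 0, 0], [0, 0, 0], 56], [[0, 0, 0], [0, 0, 0], 62], [[0, 0, 0], [0, 0, 0], 72], [[0, 0, 0], [0, 0, 0], 82], [[0, 0, 0], [0, 0, 0], 91], [[0, 0, 0], [0, 0, 0], 91], [[0, 0, 0], [0, 0, -8], 91]])

```text
time_s: 10.35
ee_pos: [607.8, -6.6, 31.8]
ee_rot: [179.9, 0.1, 125.4]
force: [-0.6, 0.1, -0.2]
gripper_width: 91.2
```

```bash
python3 plan.py 606.5 -6.7 140 125 4; python3 - <<'E'
from look import *
E
echo; python3 plan.py 462 -237.5 140 21 10
```

```text
now [607.8  -6.6  31.8] [1.7995e+02 5.0000e-02 1.2540e+02] q [  -1.7   30.5   98.7   -0.    50.8 -127.1] t 10.35 w 91.2 F [-0.6  0.1 -0.2]
[[0.0, 0.0, 0.1], [0.0, -0.0, -27.0]]
[[0.0, 0.0, 0.1], [0.0, -0.0, -27.0]]
[[0.0, 0.0, 0.1], [0.0, -0.0, -27.0]]
[[0.0, 0.0, 0.1], [0.0, -0.0, -27.0]]

now [607.8  -6.6  31.8] [1.7995e+02 5.0000e-02 1.2540e+02] q [  -1.7   30.5   98.7   -0.    50.8 -127.1] t 10.35 w 91.2 F [-0.6  0.1 -0.2]
[[0.0, -0.0, 10.4], [-10.0, -25.0, -11.0]]
[[0.0, -0.0, 10.4], [-15.0, -23.0, -11.0]]
[[0.0, -0.0, 10.4], [-19.0, -20.0, -11.0]]
[[0.0, -0.0, 10.4], [-22.0, -16.0, -11.0]]
[[0.0, -0.0, 10.4], [-25.0, -12.0, -11.0]]
[[0.0, -0.0, 10.4], [-26.0, -7.0, -11.0]]
[[0.0, -0.0, 10.4], [-27.0, -2.0, -11.0]]
[[0.0, -0.0, 10.4], [-27.0, 3.0, -11.0]]
[[0.0, -0.0, 10.4], [-26.0, 7.0, -11.0]]
[[0.0, -0.0, 10.4], [-24.0, 12.0, -11.0]]
```

Call:
servo_tool(plan=[[[0, 0, 0], [0, 0, -25], 91], [[0, 0, 0], [0, 0, -30], 91], [[0, 0, 10], [0, 0, -30], 91], [[0, 0, 10], [0, 0, -25], 91], [[0, 0, 10], [0, 0, 0], 91], [[0, 0, 10], [0, 0, 0], 91], [[0, 0, 10], [0, 0, 0], 91], [[0, 0, 10], [0, 0, 0], 91], [[0, 0, 10], [0, 0, 0], 91], [[0, 0, 10], [0, 0, 0], 91]])

```text
time_s: 11.6
ee_pos: [608.9, -6.7, 152.8]
ee_rot: [179.6, -0.4, 42.7]
force: [0.3, 0.4, -0.1]
gripper_width: 90.6
```

```bash
python3 plan.py 462 -237.5 150 -69 10
```

```text
now [608.9  -6.7 152.8] [179.6   -0.38  42.75] q [ -1.7  23.5  90.8  -0.   65.1 -44.4] t 11.6 w 90.6 F [ 0.3  0.4 -0.1]
[[-0.0, -0.1, 11.2], [-26.0, 7.0, 0.0]]
[[-0.0, -0.1, 11.2], [-25.0, 12.0, 0.0]]
[[-0.0, -0.1, 11.2], [-22.0, 17.0, 0.0]]
[[-0.0, -0.1, 11.2], [-18.0, 20.0, 0.0]]
[[-0.0, -0.1, 11.2], [-14.0, 24.0, 0.0]]
[[-0.0, -0.1, 11.2], [-9.0, 26.0, 0.0]]
[[-0.0, -0.1, 11.2], [-4.0, 27.0, 0.0]]
[[-0.0, -0.1, 11.2], [1.0, 27.0, 0.0]]
[[-0.0, -0.1, 11.2], [7.0, 27.0, 0.0]]
[[-0.0, -0.1, 11.2], [12.0, 25.0, 0.0]]
```

Call:
servo_tool(plan=[[[0, 0, 10.6], [-26, 7, 0], 91], [[0, 0, 10.6], [-25, 12, 0], 91], [[0, 0, 10.6], [-22, 17, 0], 91], [[0, 0, 10.6], [-18, 20, 0], 91], [[0, 0, 10.6], [-14, 24, 0], 91], [[0, 0, 10.6], [-9, 26, 0], 91], [[0, 0, 10.6], [-4, 26, 0], 91], [[0, 0, 10.6], [1, 26, 0], 91], [[0, 0, 10.6], [6, 26, 0], 91], [[0, 0, 10.6], [10, 20, 0], 91]])

```text
time_s: 12.85
ee_pos: [470.1, -241.1, 157.6]
ee_rot: [-179.2, -0.6, -64.7]
force: [-0.4, -0.5, -0.8]
gripper_width: 91.0
```

```bash
python3 plan.py 462 -237.5 130 -69 3
```

```text
now [ 470.1 -241.1  157.6] [-179.16   -0.59  -64.72] q [-28.6  16.1 101.5   0.4  61.4  35.9] t 12.85 w 91.0 F [-0.4 -0.5 -0.8]
[[-0.3, -0.2, 1.4], [-2.3, 2.1, 9.1]]
[[-0.3, -0.2, 1.4], [-2.2, 2.1, 9.2]]
[[-0.3, -0.2, 1.4], [-2.2, 2.1, 9.2]]
```

Call:
servo_tool(plan=[[[0, 0, 0], [0, 0, 10], 91], [[-0.9, -0.6, 4], [-5, 4, 12], 91], [[0, 0, 0], [0, 0, 12], 91], [[0, 0, 0], [0, 0, 8], 91], [[0, 0, 0], [0, 0, 0], 91], [[0, 0, 0], [0, 0, 0], 91], [[0, 0, 0], [0, 0, 0], 91], [[0, 0, 0], [0, 0, 0], 91], [[0, 0, 0], [0, 0, 0], 91], [[0, 0, 0], [0, 0, 0], 91]])

```text
time_s: 14.1
ee_pos: [466.0, -237.8, 115.1]
ee_rot: [-179.9, -0.1, -68.3]
force: [-0.6, -0.7, 0.4]
gripper_width: 91.4
```

```bash
python3 plan.py 462 -237.5 110 -69 3; python3 - <<'E'
from look import *
f=shot('w4'); E_.update(clamp=(462,-237.5,21)); over(f,'w4',models(E_)['clamp'][0])
f=shot('t4','top'); E_.update(can=(606.2,-6.7))
im=draw(f,(606,-7),66,[(circ(606.2,-6.7,61,8),Rd),(circ(606.2,-6.7,104,8),G),(circ(606.2,-6.7,18,92),Rd),(circ(606.2,-6.7,55,79),G)],4,8);cv2.imwrite('pics/t4.png',im[:,:,::-1])
E
```

```text
now [ 466.  -237.8  115.1] [-1.7985e+02 -8.0000e-02 -6.8290e+01] q [-2.830e+01  1.850e+01  1.049e+02  1.000e-01  5.640e+01  3.990e+01] t 14.1 w 91.4 F [-0.6 -0.7  0.4]
[[-0.0, -0.0, 0.2], [-0.6, 1.2, 1.7]]
[[-0.0, -0.0, 0.2], [-0.6, 1.2, 1.7]]
[[-0.0, -0.0, 0.2], [-0.6, 1.2, 1.7]]
```

View pics/w4.png

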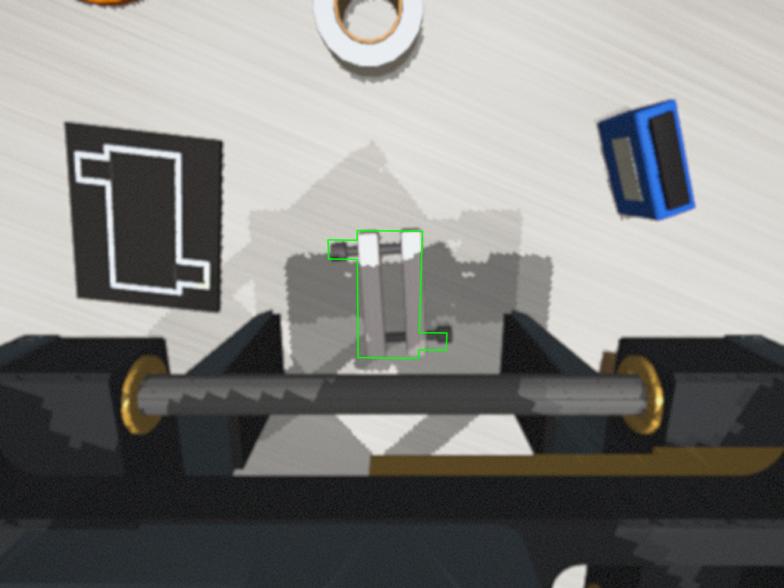

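View pics/t4.png

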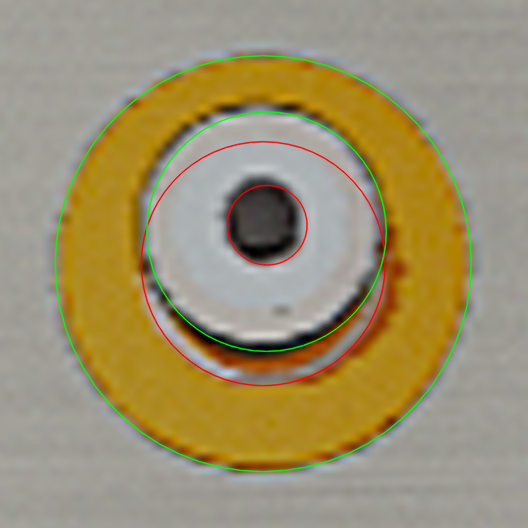

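```bash
python3 - <<'E'
from look import *
f=load('w4.npy'); t=load('a_top.npy')
def d(a,x,y,z=18): return [(polyp(x,y,a,CL,z),G)]
im=np.hstack([draw(f,(462,-237),50,d(21,462,-237.5),3.9,18),draw(t,(462,-237),50,[],3.9,18)])
cv2.imwrite('pics/w4c.png',im[:,:,::-1])
E
```

```text
(no output)
```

View pics/w4c.png

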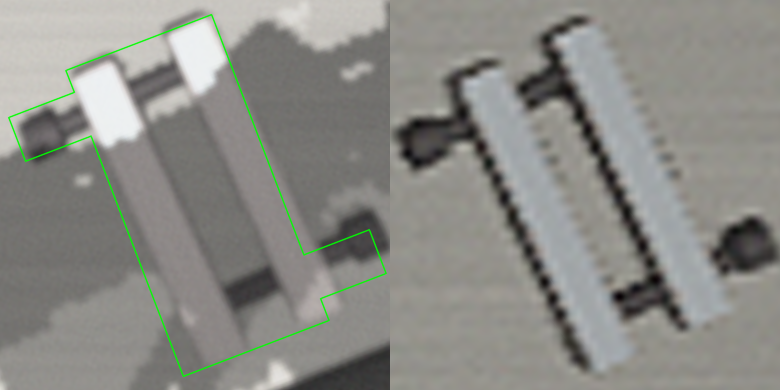

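```bash
python3 - <<'E'
from look import *
f=load('w4.npy'); t=load('a_top.npy')
def d(a,x,y,z=18): return [(polyp(x,y,a,CL,z),G)]
c=d(23,462,-239)
im=np.hstack([draw(f,(462,-237),50,c,3.9,18),draw(t,(462,-237),50,c,3.9,18)])
cv2.imwrite('pics/w4d.png',im[:,:,::-1])
c=[(boxp(446,-76,15.5,112,94,6),G),(polyp(446,-76,15.5,CL,6),Rd)]
im=np.hstack([draw(f,(446,-76),65,c,3,6),draw(t,(446,-76),65,c,3,6)])
cv2.imwrite('pics/w4e.png',im[:,:,::-1])
E
python3 plan.py 462 -239 15 -67 3
```

```text
now [ 466.  -237.8  115.1] [-1.7986e+02 -8.0000e-02 -6.8290e+01] q [-2.830e+01  1.850e+01  1.049e+02  1.000e-01  5.640e+01  3.990e+01] t 14.2 w 90.8 F [-0.1  0.3  1.1]
[[-0.0, -0.0, -0.4], [-0.0, 1.0, 33.0]]
[[-0.0, -0.0, -0.4], [-0.0, 1.0, 33.0]]
[[-0.0, -0.0, -0.4], [-0.0, 1.0, 33.0]]
```

View pics/w4d.png

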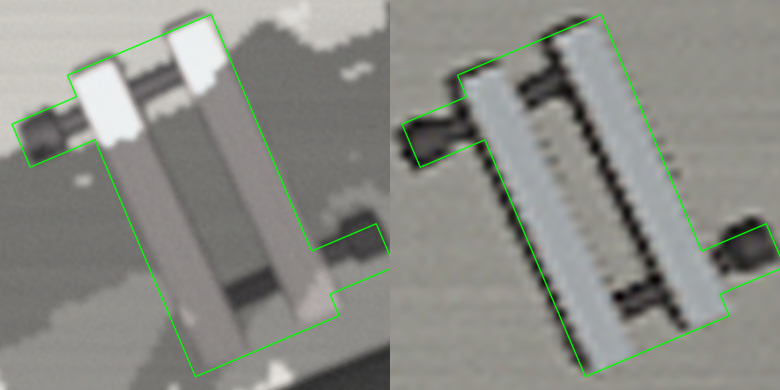

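View pics/w4e.png

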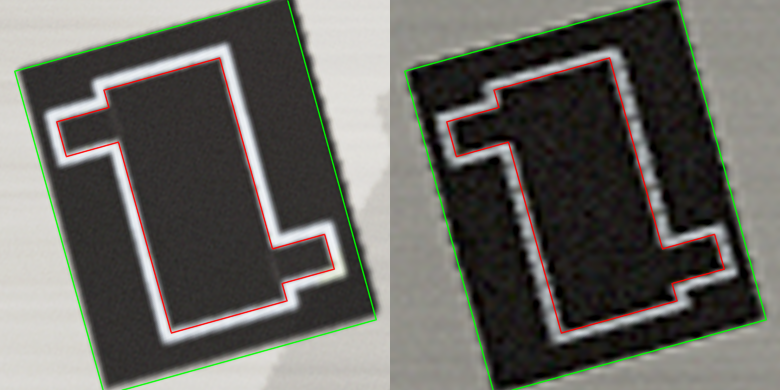

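Call:
servo_tool(plan=[[[-0.2, 0, -1.3], [0, 4, 20], 91], [[0, 0, 0], [0, 0, 25], 91], [[0, 0, 0], [0, 0, 25], 91], [[0, 0, 0], [0, 0, 15], 91], [[0, 0, 0], [0, 0, 0], 91], [[0, 0, 0], [0, 0, 0], 91], [[0, 0, 0], [0, 0, 0], 91], [[0, 0, 0], [0, 0, 0], 80], [[0, 0, 0], [0, 0, 0], 75], [[0, 0, 0], [0, 0, 0], 70]])

```text
time_s: 15.45
ee_pos: [464.8, -240.9, 31.0]
ee_rot: [-179.8, -0.4, -67.0]
force: [-0.6, -0.0, 0.5]
gripper_width: 70.9
```

```bash
python3 plan.py 462 -239 4 -67 1
```

```text
now [ 464.8 -240.9   31. ] [-179.8    -0.41  -66.95] q [-2.860e+01  2.430e+01  1.107e+02 -1.000e-01  4.450e+01  3.850e+01] t 15.45 w 70.9 F [-0.6 -0.   0.5]
[[-0.2, -0.4, 0.0], [-3.0, 2.0, 27.0]]
```

Call:
servo_tool(plan=[[[-0.2, -0.4, 0], [-3, 2, 10], 70], [[0, 0, 0], [0, 0, 10], 70], [[0, 0, 0], [0, 0, 6], 70], [[0, 0, 0], [0, 0, 0], 70], [[0, 0, 0], [0, 0, 0], 60], [[0, 0, 0], [0, 0, 0], 55], [[0, 0, 0], [0, 0, 0], 50], [[0, 0, 0], [0, 0, 0], 45], [[0, 0, 0], [0, 0, 0], 35], [[0, 0, 0], [0, 0, 0], 35]], squeeze=25)

```text
time_s: 16.7
ee_pos: [461.6, -238.9, 3.1]
ee_rot: [180.0, 0.0, -67.0]
force: [0.5, -0.1, -0.4]
gripper_width: 39.9
```

```bash
python3 plan.py 462 -239 4 -67 1;python3 - <<'E'
from look import *
f=shot('w5'); over(f,'w5',[])
E
```

```text
now [ 461.6 -238.9    3.1] [ 1.7999e+02  1.0000e-02 -6.6950e+01] q [-28.6  26.6 112.3  -0.   41.1  38.3] t 16.7 w 39.9 F [ 0.5 -0.1 -0.4]
[[0.0, 0.0, 0.0], [0.2, -0.3, -0.9]]
```

View pics/w5.png

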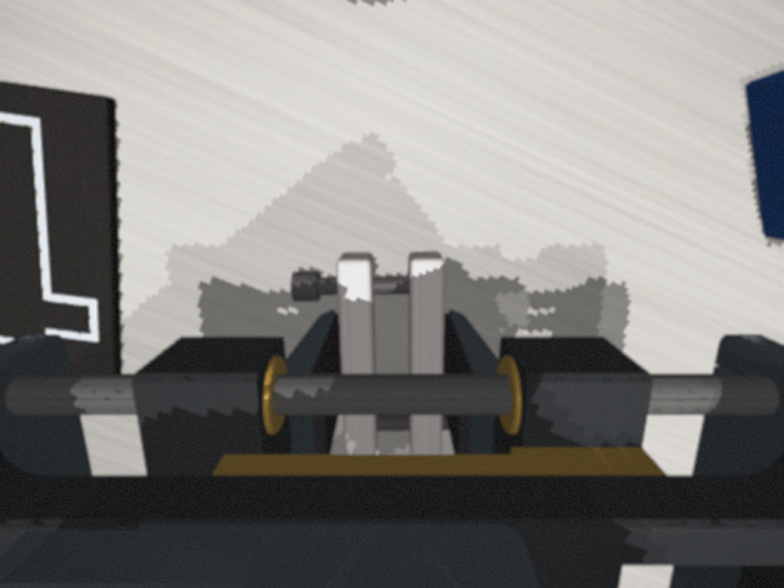

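```bash
python3 - <<'E'
from look import *
f=load('w5.npy'); u=np.array([(392,254.5),(306,286)])/1.4
for z in(18,9): 
  w=back(f,u,z)
  a=np.radians(23); R=np.array([[np.cos(a),np.sin(a)],[-np.sin(a),np.cos(a)]])
  print(z,w.round(1),((w[:,:2]-[461.6,-238.9])@R.T).round(1))
E
python3 plan.py 446 -76 60 -74.5 10
```

```text
18 [[ 502.1 -222.1   18. ]
 [ 478.9 -197.5   18. ]] [[43.9 -0.3]
 [32.  31.3]]
9 [[ 500.6 -222.7    9. ]
 [ 476.  -196.8    9. ]] [[42.2 -0.3]
 [29.7 33.2]]
now [ 461.6 -238.9    3.1] [ 1.7999e+02  1.0000e-02 -6.6950e+01] q [-28.6  26.6 112.3  -0.   41.1  38.3] t 16.75 w 39.9 F [-0.2 -0.  -1.2]
[[0.0, 0.0, 0.8], [-15.6, -4.9, -5.7]]
[[0.0, 0.0, 0.8], [-15.7, -4.7, -5.7]]
[[0.0, 0.0, 0.8], [-15.7, -4.5, -5.7]]
[[0.0, 0.0, 0.8], [-15.8, -4.3, -5.7]]
[[0.0, 0.0, 0.8], [-15.8, -4.1, -5.7]]
[[0.0, 0.0, 0.8], [-15.9, -3.9, -5.7]]
[[0.0, 0.0, 0.8], [-15.9, -3.7, -5.7]]
[[0.0, 0.0, 0.8], [-16.0, -3.5, -5.7]]
[[0.0, 0.0, 0.8], [-16.0, -3.3, -5.7]]
[[0.0, 0.0, 0.8], [-16.1, -3.1, -5.7]]
```

Call:
servo_tool(plan=[[[0, 0, 0], [0, 0, -10], 35], [[0, 0, 0], [0, 0, -14], 35], [[0, 0, 0], [0, 0, -12], 35], [[0, 0, 0], [-12, -3, -4], 35], [[0, 0, 1.3], [-24, -6, 0], 35], [[0, 0, 1.3], [-30, -8, 0], 35], [[0, 0, 1.3], [-30, -8, 0], 35], [[0, 0, 1.3], [-26, -7, 0], 35], [[0, 0, 1.3], [-18, -5, 0], 35], [[0, 0, 1], [-8, -2, 0], 35]])

```text
time_s: 18.0
ee_pos: [442.9, -78.1, 47.6]
ee_rot: [180.0, 0.1, -74.8]
force: [0.4, -0.1, -2.0]
gripper_width: 39.9
```

```bash
python3 plan.py 446 -76 40 -74.5 1
```

```text
now [442.9 -78.1  47.6] [ 1.7997e+02  1.1000e-01 -7.4770e+01] q [-1.150e+01  1.790e+01  1.187e+02  1.000e-01  4.350e+01  6.320e+01] t 18.0 w 39.9 F [ 0.4 -0.1 -2. ]
[[0.0, 0.1, -0.3], [-1.2, -3.6, 7.6]]
```

Clamp is held. Next I settle over the tile, lower to about 10 mm above it and look.

Call:
servo_tool(plan=[[[0, 0, 0], [0, 0, 0], 35], [[0, 0, 0], [0, 0, 0], 35], [[0, 0, 0], [-1, -3, 10], 35], [[0, 0, 0], [0, 0, 12], 35], [[0, 0, 0], [0, 0, 7], 35], [[0, 0, 0], [0, 0, 0], 35], [[0, 0, 0], [0, 0, 0], 35], [[0, 0, 0], [0, 0, 0], 35], [[0, 0, 0], [0, 0, 0], 35], [[0, 0, 0], [0, 0, 0], 35]])

```text
time_s: 19.25
ee_pos: [445.0, -76.0, 16.7]
ee_rot: [179.9, 0.1, -74.7]
force: [0.1, 0.4, -1.6]
gripper_width: 40.0
```

```bash
python3 plan.py 446 -76 9.5 -74.5 1; python3 - <<'E'
from look import *
f=shot('w6'); over(f,'w6',[(boxp(446,-76,15.5,112,94,6),G),(polyp(446,-76,15.5,CL,6),Rd)])
E
```

```text
now [445.  -76.   16.7] [ 1.7994e+02  1.2000e-01 -7.4730e+01] q [-1.120e+01  2.080e+01  1.204e+02  1.000e-01  3.890e+01  6.340e+01] t 19.25 w 40.0 F [ 0.1  0.4 -1.6]
[[0.1, 0.1, -0.2], [0.2, -1.0, 7.2]]
```

View pics/w6.png

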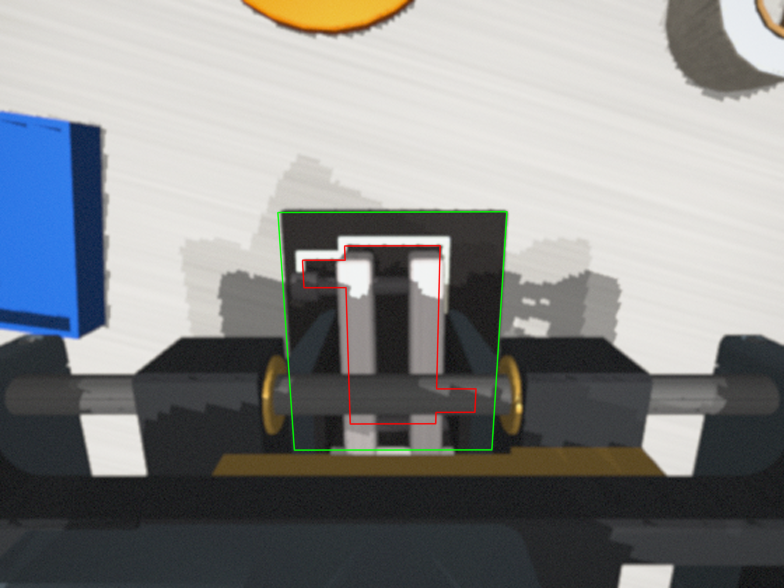

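Call:
servo_tool(plan=[[[0, 0, -0.2], [0.2, -0.6, 0], 35], [[0, 0, 0], [0, 0, 0], 35], [[0, 0, 0], [0, 0, 3], 35], [[0, 0, 0], [0, 0, 2.5], 35], [[0, 0, 0], [0, 0, 1.5], 35], [[0, 0, 0], [0, 0, 0.5], 35], [[0, 0, 0], [0, 0, 0], 35], [[0, 0, 0], [0, 0, 0], 35], [[0, 0, 0], [0, 0, 0], 35], [[0, 0, 0], [0, 0, 0], 35]])

```text
time_s: 20.55
ee_pos: [445.7, -76.0, 9.1]
ee_rot: [179.9, 0.1, -74.5]
force: [-0.3, 0.2, -0.6]
gripper_width: 40.0
```

```bash
python3 plan.py 446 -76 9.1 -74.5 1; python3 - <<'E'
from look import *
f=shot('w7'); over(f,'w7',[(boxp(446,-76,15.5,112,94,6),G)])
im=cv2.imread('pics/w7.png')[200:460,250:540]; cv2.imwrite('pics/w7c.png',cv2.resize(im,None,fx=2.2,fy=2.2))
E
```

```text
now [445.7 -76.    9.1] [ 1.7995e+02  1.2000e-01 -7.4520e+01] q [-1.120e+01  2.160e+01  1.208e+02  1.000e-01  3.770e+01  6.320e+01] t 20.55 w 40.0 F [-0.3  0.2 -0.6]
[[0.1, 0.1, -0.0], [0.0, -0.3, -0.0]]
```

View pics/w7c.png

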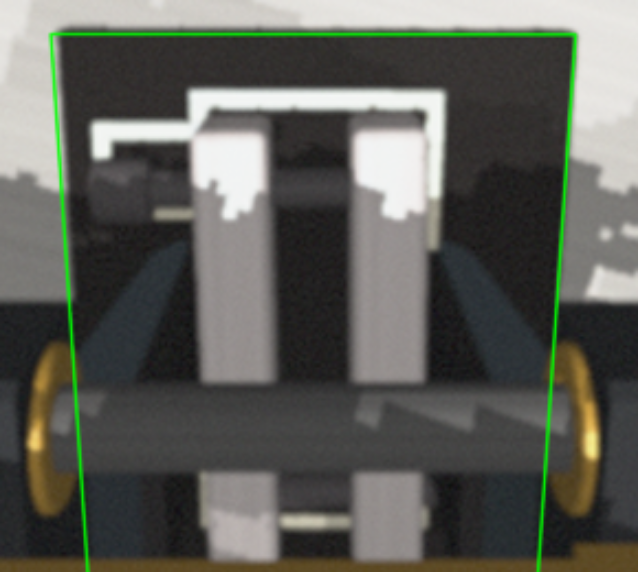

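The far gap shows about 1–1.5 mm of error in x and y, so I'll lift slightly and nudge.

Call:
servo_tool(plan=[[[0, 0, 0], [0, 0, -3], 35], [[0, 0, 0], [0, 0, 0], 35], [[0, 0, 0], [1.2, -1.1, 0], 35], [[0, 0, 0], [0, 0, 0], 35], [[0, 0, 0], [0, 0, 1.5], 35], [[0, 0, 0], [0, 0, 1], 35], [[0, 0, 0], [0, 0, 0.5], 35], [[0, 0, 0], [0, 0, 0], 35], [[0, 0, 0], [0, 0, 0], 35], [[0, 0, 0], [0, 0, 0], 35]])

```text
time_s: 21.85
ee_pos: [447.2, -77.0, 9.1]
ee_rot: [180.0, 0.1, -74.5]
force: [0.1, -0.2, -1.2]
gripper_width: 40.0
```

```bash
python3 plan.py 446 -76 9.1 -74.5 1; python3 - <<'E'
from look import *
f=shot('w8'); over(f,'w8',[])
im=cv2.imread('pics/w8.png')[200:460,250:540]; cv2.imwrite('pics/w8c.png',cv2.resize(im,None,fx=2.2,fy=2.2))
E
```

```text
now [447.2 -77.    9.1] [ 1.7995e+02  1.1000e-01 -7.4510e+01] q [-1.130e+01  2.170e+01  1.206e+02  1.000e-01  3.780e+01  6.310e+01] t 21.85 w 40.0 F [ 0.1 -0.2 -1.2]
[[0.0, 0.1, -0.0], [-1.3, 0.9, -0.0]]
```

View pics/w8c.png

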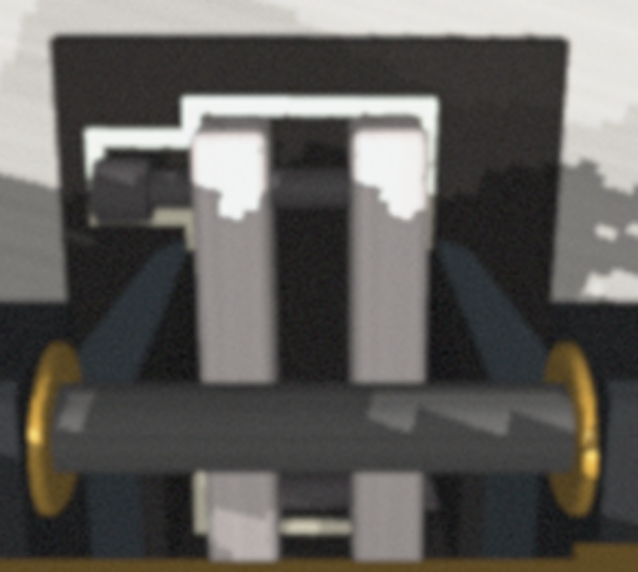

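Call:
servo_tool(plan=[[[0, 0, 0], [0, 0, 0.3], 35], [[0, 0, 0], [0, 0, 0], 41], [[0, 0, 0], [0, 0, 0], 44], [[0, 0, 0], [0, 0, 0], 50], [[0, 0, 0], [0, 0, 0], 58], [[0, 0, 0], [0, 0, 0], 66], [[0, 0, 0], [0, 0, -10], 66], [[0, 0, 0], [0, 0, -25], 66], [[0, 0, 0], [0, 0, -30], 66], [[0, 0, 0], [0, 0, -30], 66]])

```text
time_s: 23.15
ee_pos: [446.4, -77.0, 106.6]
ee_rot: [179.8, 0.2, -74.5]
force: [0.6, -0.0, 0.1]
gripper_width: 65.8
```

```bash
python3 plan.py 590 -343 150 -48 8
```

```text
now [446.4 -77.  106.6] [179.78   0.2  -74.51] q [-1.130e+01  1.350e+01  1.139e+02  1.000e-01  5.290e+01  6.320e+01] t 23.15 w 65.8 F [ 0.6 -0.   0.1]
[[0.0, 0.0, -3.3], [37.0, -8.0, -6.0]]
[[0.0, 0.0, -3.3], [37.0, -6.0, -6.0]]
[[0.0, 0.0, -3.3], [38.0, -4.0, -6.0]]
[[0.0, 0.0, -3.3], [38.0, -2.0, -6.0]]
[[0.0, 0.0, -3.3], [38.0, 0.0, -5.0]]
[[0.0, 0.0, -3.3], [38.0, 2.0, -5.0]]
[[0.0, 0.0, -3.3], [38.0, 5.0, -5.0]]
[[0.0, 0.0, -3.3], [37.0, 7.0, -5.0]]
```

Call:
servo_tool(plan=[[[0, 0, -3.3], [37, -8, -6], 70], [[0, 0, -3.3], [37, -6, -6], 70], [[0, 0, -3.3], [38, -4, -6], 70], [[0, 0, -3.3], [38, -2, -6], 70], [[0, 0, -3.3], [38, 0, -5], 70], [[0, 0, -3.3], [38, 2, -5], 70], [[0, 0, -3.3], [35, 5, 0], 70], [[0, 0, -2], [24, 4, 0], 70], [[0, 0, 0], [0, 0, 0], 70], [[0, 0, 0], [0, 0, 0], 70]])

```text
time_s: 24.4
ee_pos: [588.8, -336.6, 151.7]
ee_rot: [-179.7, -0.3, -48.5]
force: [-0.4, -0.3, 0.3]
gripper_width: 70.2
```

```bash
python3 plan.py 590 -343 120 -48 3; python3 - <<'E'
from look import *
f=shot('w9'); E_.update(cb=(590,-343,42)); over(f,'w9',models(E_)['cb'][0])
t=shot('t9','top')
c=(452,-77); m=[(boxp(446,-76,15.5,112,94,6),G),(polyp(446.5,-76.5,15.5,CL,6),Rd),(polyp(446.5,-76.5,15.5,CL,24),M)]
im=draw(t,c,66,m,4,6);cv2.imwrite('pics/t9.png',im[:,:,::-1])
E
```

```text
now [ 588.8 -336.6  151.7] [-179.74   -0.28  -48.54] q [-30.8  29.7  80.4   0.2  69.5  17.7] t 24.4 w 70.2 F [-0.4 -0.3  0.3]
[[-0.1, -0.1, -0.2], [1.8, 1.2, 10.6]]
[[-0.1, -0.1, -0.2], [1.8, 1.2, 10.6]]
[[-0.1, -0.1, -0.2], [1.8, 1.1, 10.6]]
```

View pics/w9.png

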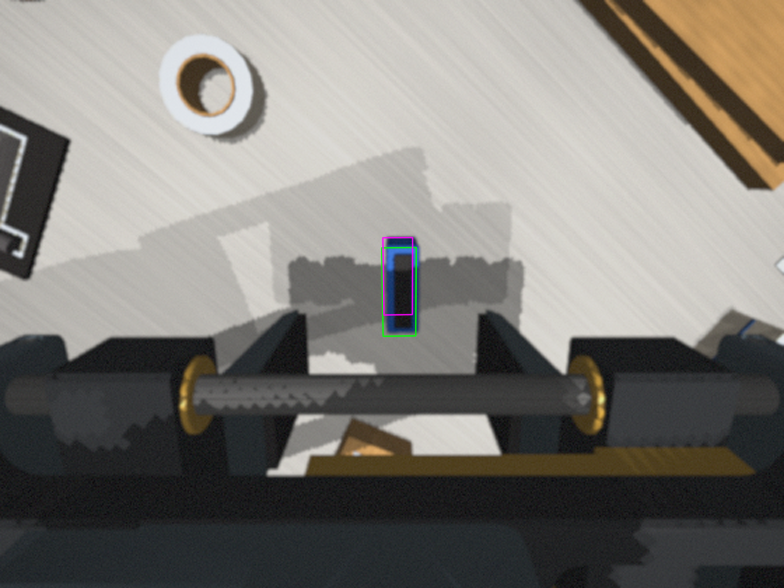

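View pics/t9.png

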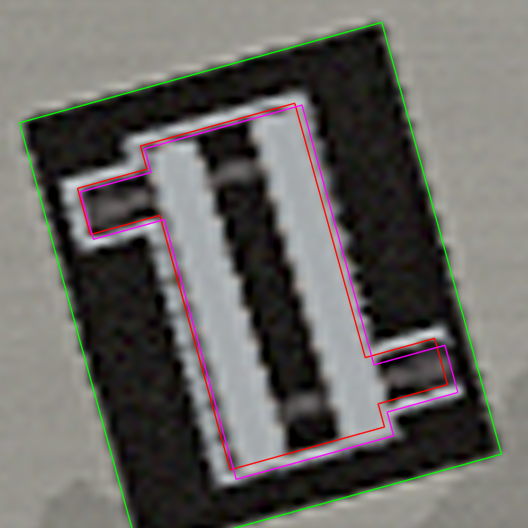

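Call:
servo_tool(plan=[[[-0.3, -0.3, -0.5], [6, 3, 0], 60], [[0, 0, 0], [0, 0, 10], 60], [[0, 0, 0], [0, 0, 25], 60], [[0, 0, 0], [0, 0, 25], 60], [[0, 0, 0], [0, 0, 15], 60], [[0, 0, 0], [0, 0, 0], 60], [[0, 0, 0], [0, 0, 0], 60], [[0, 0, 0], [0, 0, 0], 60], [[0, 0, 0], [0, 0, 0], 60], [[0, 0, 0], [0, 0, 0], 60]])

```text
time_s: 25.75
ee_pos: [591.4, -342.0, 76.6]
ee_rot: [-180.0, -0.2, -47.9]
force: [-0.4, 0.7, 0.5]
gripper_width: 59.7
```

```bash
python3 plan.py 590 -343 19 -48 1; python3 - <<'E'
from look import *
f=shot('w10'); E_.update(cb=(590,-343,42)); over(f,'w10',models(E_)['cb'][0])
im=cv2.imread('pics/w10.png')[180:480,220:560]; cv2.imwrite('pics/w10c.png',cv2.resize(im,None,fx=2,fy=2))
E
```

```text
now [ 591.4 -342.    76.6] [-179.99   -0.19  -47.88] q [-31.   33.6  84.9  -0.   61.3  16.9] t 25.75 w 59.7 F [-0.4  0.7  0.5]
[[-0.0, -0.2, 0.1], [-0.0, 2.0, 58.0]]
```

View pics/w10c.png

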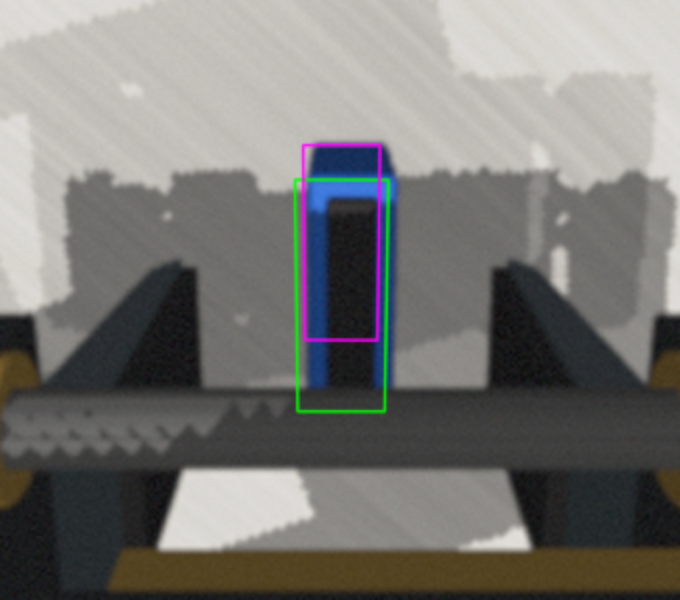

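Call:
servo_tool(plan=[[[0, -0.2, 0], [2, 2, 10], 60], [[0, 0, 0], [0, 0, 18], 60], [[0, 0, 0], [0, 0, 18], 60], [[0, 0, 0], [0, 0, 11], 60], [[0, 0, 0], [0, 0, 0], 60], [[0, 0, 0], [0, 0, 0], 60], [[0, 0, 0], [0, 0, 0], 60], [[0, 0, 0], [0, 0, 0], 50], [[0, 0, 0], [0, 0, 0], 45], [[0, 0, 0], [0, 0, 0], 40]])

```text
time_s: 27.05
ee_pos: [591.3, -345.0, 15.7]
ee_rot: [-180.0, 0.0, -47.9]
force: [-0.2, 0.2, 1.2]
gripper_width: 40.5
```

```bash
python3 plan.py 591 -344.5 19 -48 1
```

```text
now [ 591.3 -345.    15.7] [-1.7998e+02  1.0000e-02 -4.7880e+01] q [-31.2  37.2  87.9   0.   54.9  16.6] t 27.05 w 40.5 F [-0.2  0.2  1.2]
[[-0.0, 0.0, 0.1], [-0.6, -0.1, -3.3]]
```

Call:
servo_tool(plan=[[[0, 0, 0], [0, 0, -4], 40], [[0, 0, 0], [0, 0, 0], 40], [[0, 0, 0], [0, 0, 0], 36], [[0, 0, 0], [0, 0, 0], 32], [[0, 0, 0], [0, 0, 0], 28], [[0, 0, 0], [0, 0, 0], 25], [[0, 0, 0], [0, 0, 0], 22], [[0, 0, 0], [0, 0, 0], 16], [[0, 0, 0], [0, 0, 0], 16], [[0, 0, 0], [0, 0, 0], 16]], squeeze=15)

```text
time_s: 28.3
ee_pos: [591.2, -345.0, 20.0]
ee_rot: [-180.0, 0.0, -47.9]
force: [0.1, 0.3, 0.1]
gripper_width: 21.8
```

```bash
python3 plan.py 591 -344.5 90 -48 1; python3 plan.py 456 78 90 -83 12
```

```text
now [ 591.2 -345.    20. ] [-1.7998e+02  3.0000e-02 -4.7880e+01] q [-31.2  36.9  87.7   0.   55.4  16.6] t 28.3 w 21.8 F [0.1 0.3 0.1]
[[-0.0, 0.0, 0.1], [-1.0, -0.0, -70.0]]
now [ 591.2 -345.    20. ] [-1.7998e+02  3.0000e-02 -4.7880e+01] q [-31.2  36.9  87.7   0.   55.4  16.6] t 28.3 w 21.8 F [0.1 0.3 0.1]
[[-0.0, 0.0, 2.9], [-34.0, -15.0, -6.0]]
[[-0.0, 0.0, 2.9], [-34.0, -14.0, -6.0]]
[[-0.0, 0.0, 2.9], [-35.0, -12.0, -6.0]]
[[-0.0, 0.0, 2.9], [-36.0, -10.0, -6.0]]
[[-0.0, 0.0, 2.9], [-36.0, -8.0, -6.0]]
[[-0.0, 0.0, 2.9], [-36.0, -6.0, -6.0]]
[[-0.0, 0.0, 2.9], [-37.0, -4.0, -6.0]]
[[-0.0, 0.0, 2.9], [-37.0, -3.0, -6.0]]
[[-0.0, 0.0, 2.9], [-37.0, -1.0, -6.0]]
[[-0.0, 0.0, 2.9], [-37.0, 1.0, -6.0]]
[[-0.0, 0.0, 2.9], [-37.0, 3.0, -6.0]]
[[-0.0, 0.0, 2.9], [-37.0, 5.0, -6.0]]
```

Call:
servo_tool(plan=[[[0, 0, 0], [0, 0, -12], 16], [[0, 0, 0], [0, 0, -20], 16], [[0, 0, 0], [0, 0, -24], 16], [[0, 0, 0], [0, 0, -20], 16], [[0, 0, 2.9], [-20, -8, 0], 16], [[0, 0, 2.9], [-34, -13, 0], 16], [[0, 0, 2.9], [-35, -11, 0], 16], [[0, 0, 2.9], [-36, -9, 0], 16], [[0, 0, 2.9], [-36, -7, 0], 16], [[0, 0, 2.9], [-36, -5, 0], 16]])

```text
time_s: 29.55
ee_pos: [525.6, -149.4, 105.2]
ee_rot: [-179.6, -0.4, -66.1]
force: [0.9, -0.1, -1.1]
gripper_width: 21.5
```

```bash
python3 plan.py 456 78 95 -83 7
```

```text
now [ 525.6 -149.4  105.2] [-179.57   -0.44  -66.09] q [-1.70e+01  2.08e+01  1.03e+02 -1.00e-01  5.56e+01  4.91e+01] t 29.55 w 21.5 F [ 0.9 -0.1 -1.1]
[[-0.1, -0.1, 2.4], [-34.0, -4.0, 1.0]]
[[-0.1, -0.1, 2.4], [-34.0, -3.0, 1.0]]
[[-0.1, -0.1, 2.4], [-34.0, -1.0, 1.0]]
[[-0.1, -0.1, 2.4], [-34.0, 0.0, 1.0]]
[[-0.1, -0.1, 2.4], [-34.0, 2.0, 1.0]]
[[-0.1, -0.1, 2.4], [-34.0, 3.0, 1.0]]
[[-0.1, -0.1, 2.4], [-34.0, 4.0, 1.0]]
```

Call:
servo_tool(plan=[[[-0.1, -0.1, 2.4], [-34, -4, 1], 16], [[-0.1, -0.1, 2.4], [-34, -3, 1], 16], [[-0.1, -0.1, 2.4], [-34, -1, 1], 16], [[-0.1, -0.1, 2.4], [-34, 0, 1], 16], [[0, 0, 2.4], [-34, 2, 1], 16], [[0, 0, 2.2], [-32, 3, 0], 16], [[0, 0, 1], [-16, 2, 0], 16], [[0, 0, 0], [0, 0, 0], 16], [[0, 0, 0], [0, 0, 0], 16], [[0, 0, 0], [0, 0, 0], 16]])

```text
time_s: 30.8
ee_pos: [462.2, 67.3, 107.3]
ee_rot: [-179.2, -0.1, -81.7]
force: [0.0, -0.3, -0.8]
gripper_width: 21.8
```

```bash
python3 plan.py 456 78 60 -83 2; python3 - <<'E'
from look import *
f=shot('w11'); over(f,'w11',models()['db'][0])
E
```

```text
now [462.2  67.3 107.3] [-1.7919e+02 -1.0000e-01 -8.1670e+01] q [ 6.900e+00  1.410e+01  1.129e+02 -1.000e-01  5.220e+01  8.870e+01] t 30.8 w 21.8 F [ 0.  -0.3 -0.8]
[[-0.4, -0.0, 0.7], [-6.0, 3.0, 24.0]]
[[-0.4, -0.0, 0.7], [-6.0, 3.0, 24.0]]
```

View pics/w11.png

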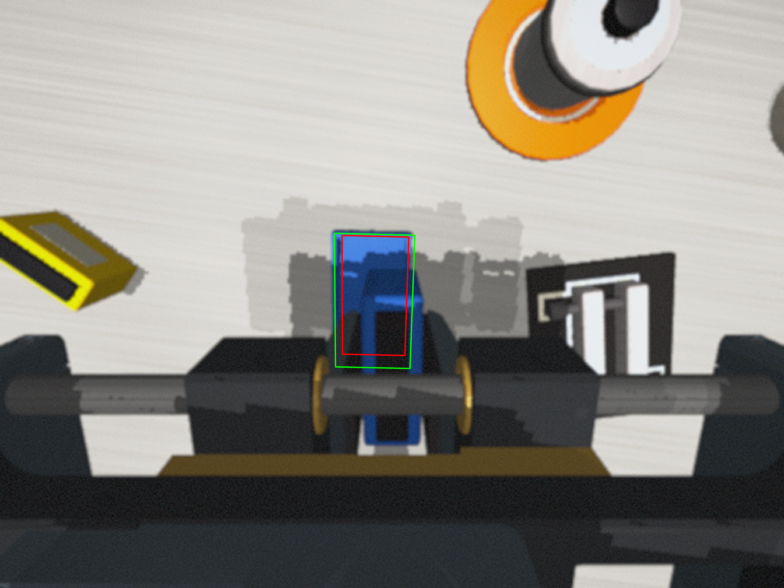

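Call:
servo_tool(plan=[[[-0.4, 0, 0.7], [-6, 3, 0], 16], [[-0.4, 0, 0.7], [-6, 3, 0], 16], [[0, 0, 0], [0, 0, 10], 16], [[0, 0, 0], [0, 0, 18], 16], [[0, 0, 0], [0, 0, 18], 16], [[0, 0, 0], [0, 0, 10], 16], [[0, 0, 0], [0, 0, 0], 16], [[0, 0, 0], [0, 0, 0], 16], [[0, 0, 0], [0, 0, 0], 16], [[0, 0, 0], [0, 0, 0], 16]])

```text
time_s: 32.1
ee_pos: [454.8, 78.6, 48.7]
ee_rot: [-180.0, -0.1, -83.2]
force: [-0.0, 0.0, 0.2]
gripper_width: 21.9
```

```bash
python3 plan.py 456 78 24 -83 2; python3 - <<'E'
from look import *
f=shot('w12'); over(f,'w12',models()['db'][0])
E
```

```text
now [454.8  78.6  48.7] [-1.7998e+02 -1.0000e-01 -8.3220e+01] q [ 8.400e+00  1.860e+01  1.172e+02 -1.000e-01  4.410e+01  9.180e+01] t 32.1 w 21.9 F [-0.   0.   0.2]
[[-0.0, -0.1, -0.1], [0.3, -0.5, 12.4]]
[[-0.0, -0.1, -0.1], [0.3, -0.5, 12.4]]
```

View pics/w12.png

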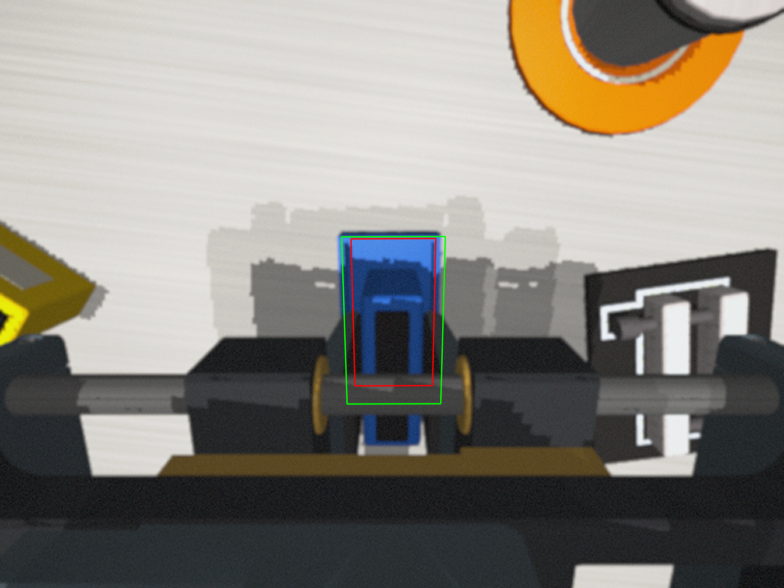

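Call:
servo_tool(plan=[[[0, 0, 0], [0, -1.5, 6], 16], [[0, 0, 0], [0, 0, 8], 16], [[0, 0, 0], [0, 0, 6], 16], [[0, 0, 0], [0, 0, 3], 16], [[0, 0, 0], [0, 0, 1], 16], [[0, 0, 0], [0, 0, 0], 16], [[0, 0, 0], [0, 0, 0], 16], [[0, 0, 0], [0, 0, 0], 16], [[0, 0, 0], [0, 0, 0], 16], [[0, 0, 0], [0, 0, 0], 16]])

```text
time_s: 33.4
ee_pos: [456.7, 78.7, 24.0]
ee_rot: [-180.0, -0.1, -83.2]
force: [0.1, 0.1, 0.1]
gripper_width: 22.1
```

```bash
python3 plan.py 456 78 24 -83 1
```

```text
now [456.7  78.7  24. ] [-1.7995e+02 -1.0000e-01 -8.3220e+01] q [  8.4  20.9 118.6  -0.2  40.5  91.8] t 33.4 w 22.1 F [0.1 0.1 0.1]
[[-0.0, -0.1, -0.2], [0.6, 0.8, -0.0]]
```

Call:
servo_tool(plan=[[[0, 0, 0], [0, 0, 0.4], 16], [[0, 0, 0], [0, 0, 0], 16], [[0, 0, 0], [0, 0, 0], 24], [[0, 0, 0], [0, 0, 0], 28], [[0, 0, 0], [0, 0, 0], 36], [[0, 0, 0], [0, 0, 0], 46], [[0, 0, 0], [0, 0, 0], 56], [[0, 0, 0], [0, 0, -20], 60], [[0, 0, 0], [0, 0, -35], 60], [[0, 0, 0], [0, 0, -40], 60]])

```text
time_s: 34.65
ee_pos: [454.2, 78.5, 118.0]
ee_rot: [179.6, -0.1, -83.2]
force: [0.9, -0.3, -0.2]
gripper_width: 60.2
```

```bash
python3 plan.py 457 260.5 140 -30 7
```

```text
now [454.2  78.5 118. ] [ 1.7956e+02 -1.2000e-01 -8.3220e+01] q [ 8.500e+00  1.350e+01  1.119e+02 -1.000e-01  5.510e+01  9.170e+01] t 34.65 w 60.2 F [ 0.9 -0.3 -0.2]
[[0.1, 0.0, -7.6], [-26.0, -3.0, -3.0]]
[[0.1, 0.0, -7.6], [-25.0, -7.0, -3.0]]
[[0.1, 0.0, -7.6], [-24.0, -10.0, -3.0]]
[[0.1, 0.0, -7.6], [-22.0, -13.0, -3.0]]
[[0.1, 0.0, -7.6], [-20.0, -16.0, -3.0]]
[[0.1, 0.0, -7.6], [-18.0, -19.0, -3.0]]
[[0.1, 0.0, -7.6], [-16.0, -21.0, -3.0]]
```

Call:
servo_tool(plan=[[[0.1, 0, -7.6], [-26, -3, -3], 60], [[0.1, 0, -7.6], [-25, -7, -3], 60], [[0.1, 0, -7.6], [-24, -10, -3], 60], [[0.1, 0, -7.6], [-22, -13, -3], 60], [[0, 0, -7.6], [-20, -16, -3], 60], [[0, 0, -7], [-18, -19, -3], 60], [[0, 0, -6], [-13, -17, 0], 60], [[0, 0, 0], [0, 0, 0], 60], [[0, 0, 0], [0, 0, 0], 60], [[0, 0, 0], [0, 0, 0], 60]])

```text
time_s: 35.9
ee_pos: [456.8, 259.4, 139.9]
ee_rot: [-179.8, -0.3, -30.8]
force: [-1.0, 0.1, -0.2]
gripper_width: 60.2
```

```bash
python3 plan.py 457 260.5 80 -30 2; python3 - <<'E'
from look import *
f=shot('w13'); E_.update(cy=(457,260.5,60)); over(f,'w13',models(E_)['cy'][0])
t=shot('t13','top')
im=draw(t,(457,79),66,[(boxp(457,79,7,80,42,18),Rd),(boxp(457,79,7,60,22,50),G)],4,18);cv2.imwrite('pics/t13.png',im[:,:,::-1])
E
```

```text
now [456.8 259.4 139.9] [-179.79   -0.33  -30.79] q [ 28.5  17.2 102.8  -0.2  59.7  59.4] t 35.9 w 60.2 F [-1.   0.1 -0.2]
[[-0.1, -0.2, -0.4], [-0.0, -0.0, 30.0]]
[[-0.1, -0.2, -0.4], [-0.0, -0.0, 30.0]]
```

View pics/w13.png

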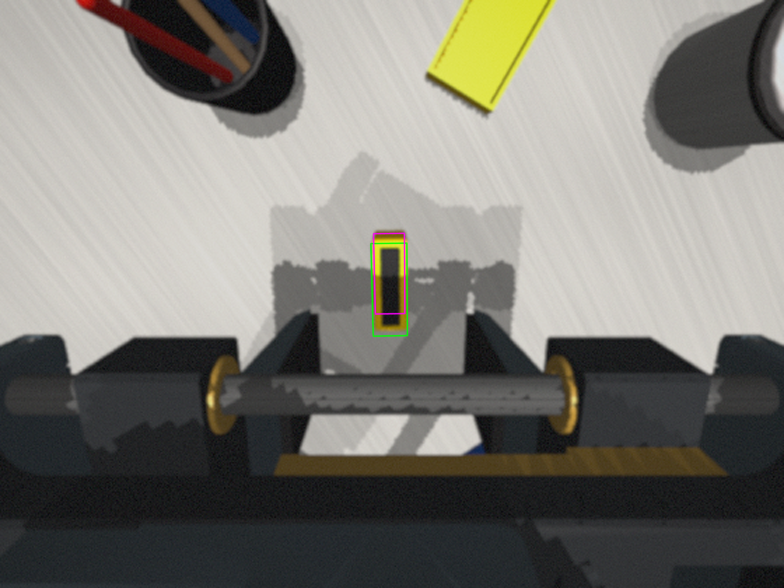

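View pics/t13.png

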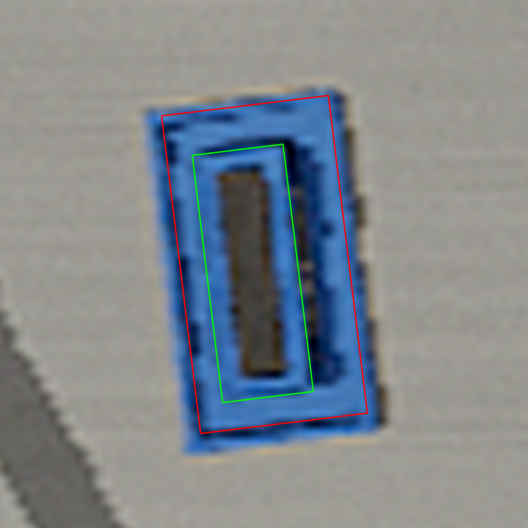

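Call:
servo_tool(plan=[[[-0.2, -0.3, -0.8], [0, -2, 10], 60], [[0, 0, 0], [0, 0, 20], 60], [[0, 0, 0], [0, 0, 20], 60], [[0, 0, 0], [0, 0, 15], 60], [[0, 0, 0], [0, 0, 0], 60], [[0, 0, 0], [0, 0, 0], 60], [[0, 0, 0], [0, 0, 0], 60], [[0, 0, 0], [0, 0, 0], 60], [[0, 0, 0], [0, 0, 0], 60], [[0, 0, 0], [0, 0, 0], 60]])

```text
time_s: 37.25
ee_pos: [459.5, 260.4, 72.9]
ee_rot: [-179.9, -0.1, -30.0]
force: [-0.3, 0.6, 0.2]
gripper_width: 60.1
```

```bash
python3 plan.py 457 260.5 20 -30 1; python3 - <<'E'
from look import *
f=shot('w14'); E_.update(cy=(457,260.5,60)); over(f,'w14',models(E_)['cy'][0])
im=cv2.imread('pics/w14.png')[180:480,220:560]; cv2.imwrite('pics/w14c.png',cv2.resize(im,None,fx=2,fy=2))
E
```

```text
now [459.5 260.4  72.9] [-1.799e+02 -7.000e-02 -3.002e+01] q [ 28.3  21.7 107.2  -0.   50.9  58.3] t 37.25 w 60.1 F [-0.3  0.6  0.2]
[[-0.1, -0.1, -0.0], [-2.0, 1.0, 53.0]]
```

View pics/w14c.png

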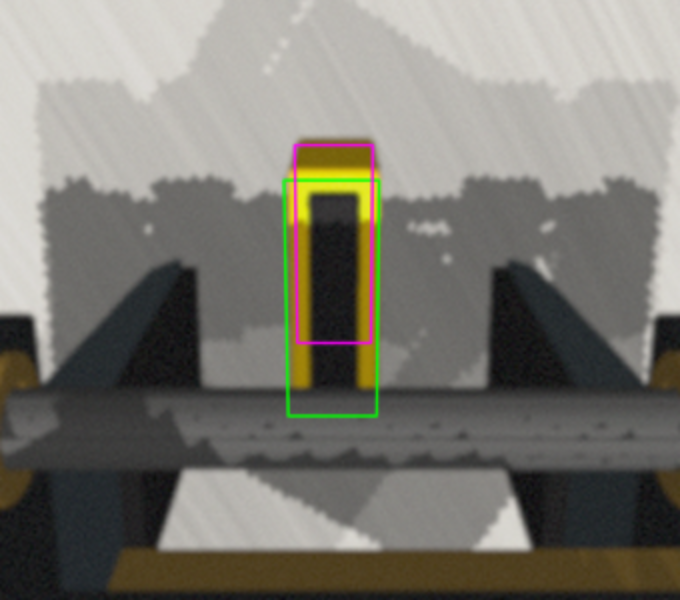

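Call:
servo_tool(plan=[[[0, -0.1, 0], [-2.2, -1, 8], 60], [[0, 0, 0], [0, 0, 17], 60], [[0, 0, 0], [0, 0, 17], 60], [[0, 0, 0], [0, 0, 8], 60], [[0, 0, 0], [0, 0, 0], 60], [[0, 0, 0], [0, 0, 0], 60], [[0, 0, 0], [0, 0, 0], 55], [[0, 0, 0], [0, 0, 0], 48], [[0, 0, 0], [0, 0, 0], 44], [[0, 0, 0], [0, 0, 0], 40]])

```text
time_s: 38.55
ee_pos: [458.7, 263.4, 21.9]
ee_rot: [-179.7, -0.0, -30.0]
force: [-0.4, 0.4, 0.2]
gripper_width: 40.3
```

```bash
python3 plan.py 458 262 20 -30 1
```

```text
now [458.7 263.4  21.9] [-1.7974e+02 -3.0000e-02 -3.0020e+01] q [ 28.6  25.5 110.3   0.2  43.9  58.5] t 38.55 w 40.3 F [-0.4  0.4  0.2]
[[-0.3, -0.0, -0.0], [0.1, 1.6, 1.9]]
```

Call:
servo_tool(plan=[[[-0.2, 0, 0], [0, 1, 2], 40], [[0, 0, 0], [0, 0, 0], 40], [[0, 0, 0], [0, 0, 0], 36], [[0, 0, 0], [0, 0, 0], 32], [[0, 0, 0], [0, 0, 0], 28], [[0, 0, 0], [0, 0, 0], 25], [[0, 0, 0], [0, 0, 0], 22], [[0, 0, 0], [0, 0, 0], 16], [[0, 0, 0], [0, 0, 0], 16], [[0, 0, 0], [0, 0, 0], 16]], squeeze=15)

```text
time_s: 39.8
ee_pos: [458.1, 262.5, 19.7]
ee_rot: [-180.0, -0.0, -30.0]
force: [-0.0, 0.3, -0.6]
gripper_width: 21.9
```

```bash
python3 plan.py 458 262 100 -30 1; python3 plan.py 592 359 100 -60 8
```

```text
now [458.1 262.5  19.7] [-1.7997e+02 -2.0000e-02 -3.0010e+01] q [ 28.6  25.7 110.4  -0.   43.8  58.6] t 39.8 w 21.9 F [-0.   0.3 -0.6]
[[-0.0, -0.0, -0.0], [0.0, 0.0, -80.0]]
now [458.1 262.5  19.7] [-1.7997e+02 -2.0000e-02 -3.0010e+01] q [ 28.6  25.7 110.4  -0.   43.8  58.6] t 39.8 w 21.9 F [-0.   0.3 -0.6]
[[-0.0, -0.0, 3.7], [8.5, -18.8, -10.0]]
[[-0.0, -0.0, 3.7], [7.2, -19.3, -10.0]]
[[-0.0, -0.0, 3.7], [5.9, -19.8, -10.0]]
[[-0.0, -0.0, 3.7], [4.6, -20.1, -10.0]]
[[-0.0, -0.0, 3.7], [3.3, -20.4, -10.0]]
[[-0.0, -0.0, 3.7], [2.0, -20.5, -10.0]]
[[-0.0, -0.0, 3.7], [0.6, -20.6, -10.0]]
[[-0.0, -0.0, 3.7], [-0.7, -20.6, -10.0]]
```

```bash
python3 - <<'E'
from look import *
t=load('a_top.npy');s=load('a_scene.npy')
def tri(a,b):
    p=[];d=[]
    for f,u in((t,a),(s,b)):
        X=back(f,np.array(u)/1.4,0)[0]; e=np.array(f['eye']); v=(X-e)/np.linalg.norm(X-e); p.append(e);d.append(v)
    A=np.c_[d[0],-d[1]]; k=np.linalg.lstsq(A,p[1]-p[0],rcond=None)[0]
    q0=p[0]+k[0]*d[0];q1=p[1]+k[1]*d[1]; return ((q0+q1)/2).round(1),np.linalg.norm(q0-q1).round(1)
print('big',tri((207,232),(565,268)))
print('small',tri((283,295),(487,262)))
# corner distance in tool frame at dock
c=tri((207,232),(565,268))[0][:2]-[592,359]; a=np.radians(-60)
print(c@[np.cos(a),np.sin(a)],c@[np.sin(a),-np.cos(a)])
z=110; b=back(t,np.array([[184,240],[242,240],[212,208],[212,266]])/1.4,z); print(b.round(0))
E
```

```text
big (array([699.8, 259.2, 112.1]), np.float64(0.8))
small (array([618.2, 157. ,  75.4]), np.float64(1.0))
140.32933529768698 -43.45753852796243
[[688. 292. 110.]
 [690. 211. 110.]
 [735. 255. 110.]
 [652. 251. 110.]]
```

Call:
servo_tool(plan=[[[0, 0, 0], [0, 0, -12], 16], [[0, 0, 0], [0, 0, -20], 16], [[0, 0, 0], [0, 0, -24], 16], [[0, 0, 0], [0, 0, -20], 16], [[0, 0, 5], [6, -18, 0], 16], [[0, 0, 5], [7, -27, 0], 16], [[0, 0, 5], [5, -28, 0], 16], [[0, 0, 5], [2, -28, 0], 16], [[0, 0, 5], [0, -20, 0], 16], [[0, 0, 4], [0, -10, 0], 16]])

```text
time_s: 41.05
ee_pos: [563.3, 350.0, 105.8]
ee_rot: [-179.7, -0.0, -60.0]
force: [0.6, -0.3, -0.3]
gripper_width: 21.7
```

```bash
python3 plan.py 591 361 100 -60 2
```

```text
now [563.3 350.  105.8] [-1.797e+02 -1.000e-02 -5.999e+01] q [30.9 30.4 86.2 -0.  63.1 90.9] t 41.05 w 21.7 F [ 0.6 -0.3 -0.3]
[[-0.1, -0.0, 0.0], [2.2, -14.8, 3.0]]
[[-0.1, -0.0, 0.0], [2.2, -14.8, 3.0]]
```

Call:
servo_tool(plan=[[[-0.2, 0, 0], [2, -10, 0], 16], [[0, 0, 0], [1, -10, 0], 16], [[0, 0, 0], [0, -6, 0], 16], [[0, 0, 0], [0, 0, 0], 16], [[0, 0, 0], [0, 0, 15], 16], [[0, 0, 0], [0, 0, 15], 16], [[0, 0, 0], [0, 0, 12], 16], [[0, 0, 0], [0, 0, 0], 16], [[0, 0, 0], [0, 0, 0], 16], [[0, 0, 0], [0, 0, 0], 16]])

```text
time_s: 42.3
ee_pos: [587.3, 359.9, 60.9]
ee_rot: [179.9, -0.0, -59.8]
force: [0.1, 0.7, 0.1]
gripper_width: 22.0
```

```bash
python3 plan.py 591 361 24 -60 2; python3 - <<'E'
from look import *
f=shot('w15'); over(f,'w15',models()['dy'][0])
E
```

```text
now [587.3 359.9  60.9] [ 1.7991e+02 -2.0000e-02 -5.9820e+01] q [30.6 35.  84.7 -0.  60.4 90.4] t 42.3 w 22.0 F [0.1 0.7 0.1]
[[0.0, -0.0, 0.1], [0.5, -1.9, 18.4]]
[[0.0, -0.0, 0.1], [0.5, -1.9, 18.4]]
```

View pics/w15.png

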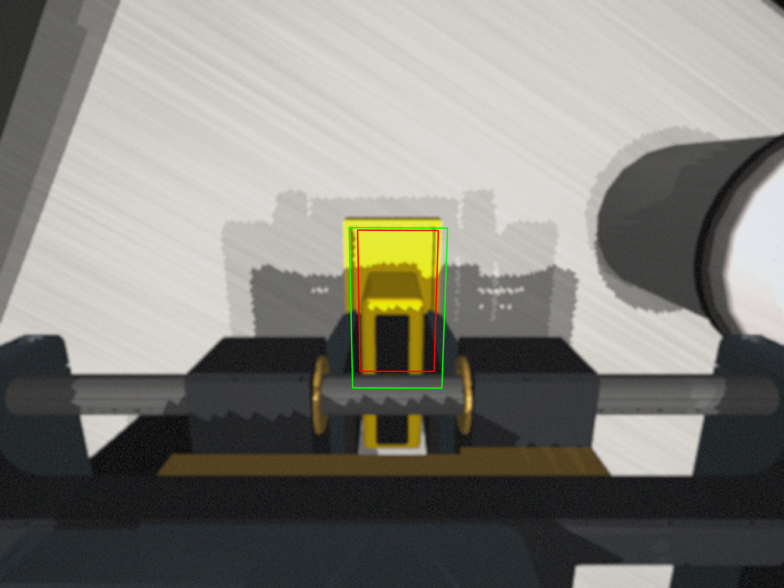

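Call:
servo_tool(plan=[[[0, 0, 0], [0, -6, 0], 16], [[0, 0, 0], [0, 0, 0], 16], [[0, 0, 0], [0, 0, 8], 16], [[0, 0, 0], [0, 0, 10], 16], [[0, 0, 0], [0, 0, 8], 16], [[0, 0, 0], [0, 0, 4], 16], [[0, 0, 0], [0, 0, 0], 16], [[0, 0, 0], [0, 0, 0], 16], [[0, 0, 0], [0, 0, 0], 16], [[0, 0, 0], [0, 0, 0], 16]])

```text
time_s: 43.6
ee_pos: [593.4, 363.4, 29.6]
ee_rot: [-180.0, -0.0, -59.8]
force: [-0.1, 0.2, -1.5]
gripper_width: 22.3
```

```bash
python3 plan.py 593 362 23.7 -60 2; python3 - <<'E'
from look import *
f=shot('w16'); over(f,'w16',[(boxp(594,363,30,86,48,18),G),(boxp(594,363,30,80,42,18),Rd)])
E
```

```text
now [593.4 363.4  29.6] [-1.7999e+02 -2.0000e-02 -5.9820e+01] q [30.5 37.2 85.4 -0.  57.3 90.4] t 43.6 w 22.3 F [-0.1  0.2 -1.5]
[[-0.0, -0.0, 0.1], [0.5, 0.5, 2.9]]
[[-0.0, -0.0, 0.1], [0.5, 0.5, 2.9]]
```

View pics/w16.png

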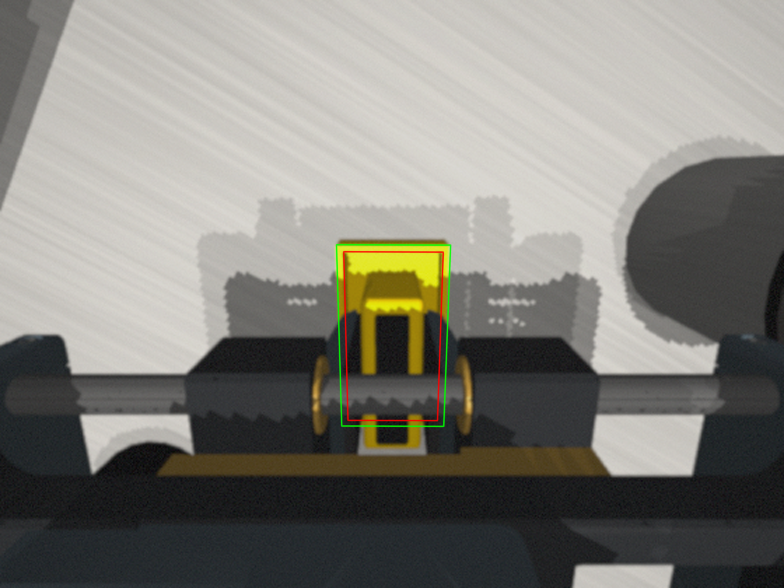

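Call:
servo_tool(plan=[[[0, 0, 0], [0, 0, 3], 16], [[0, 0, 0], [0, 0, 2.5], 16], [[0, 0, 0], [0, 0, 0.5], 16], [[0, 0, 0], [0, 0, 0], 16], [[0, 0, 0], [0, 0, 0], 16], [[0, 0, 0], [0, 0, 0], 16], [[0, 0, 0], [0, 0, 0], 16], [[0, 0, 0], [0, 0, 0], 16], [[0, 0, 0], [0, 0, 0], 16], [[0, 0, 0], [0, 0, 0], 16]])

```text
time_s: 44.9
ee_pos: [593.6, 363.6, 23.7]
ee_rot: [-180.0, -0.0, -59.8]
force: [-0.5, -0.2, -1.3]
gripper_width: 22.0
```

```bash
python3 plan.py 593 362 23.7 -60 1
```

```text
now [593.6 363.6  23.7] [-1.7995e+02 -1.0000e-02 -5.9820e+01] q [30.5 37.6 85.7 -0.  56.7 90.4] t 44.9 w 22.0 F [-0.5 -0.2 -1.3]
[[-0.0, -0.0, 0.2], [1.1, 1.3, -0.0]]
```

Call:
servo_tool(plan=[[[0, 0, 0], [0, 0, 0.4], 16], [[0, 0, 0], [0, 0, 0], 16], [[0, 0, 0], [0, 0, 0], 24], [[0, 0, 0], [0, 0, 0], 28], [[0, 0, 0], [0, 0, 0], 34], [[0, 0, 0], [0, 0, 0], 42], [[0, 0, 0], [0, 0, 0], 48], [[0, 0, 0], [0, 0, -20], 48], [[0, 0, 0], [0, 0, -35], 48], [[0, 0, 0], [0, 0, -40], 48]])

```text
time_s: 46.15
ee_pos: [591.5, 362.3, 116.2]
ee_rot: [179.5, -0.0, -59.8]
force: [0.6, 0.1, -0.4]
gripper_width: 48.0
```

```bash
python3 plan.py 400 400 220 -60 8
```

```text
now [591.5 362.3 116.2] [ 1.7954e+02 -2.0000e-02 -5.9820e+01] q [30.5 32.9 79.9 -0.  67.6 90.4] t 46.15 w 48.0 F [ 0.6  0.1 -0.4]
[[0.1, -0.0, 0.0], [-16.0, 18.0, -13.0]]
[[0.1, -0.0, 0.0], [-16.0, 18.0, -13.0]]
[[0.1, -0.0, 0.0], [-16.0, 18.0, -13.0]]
[[0.1, -0.0, 0.0], [-16.0, 18.0, -13.0]]
[[0.1, -0.0, 0.0], [-16.0, 18.0, -13.0]]
[[0.1, -0.0, 0.0], [-16.0, 18.0, -13.0]]
[[0.1, -0.0, 0.0], [-16.0, 18.0, -13.0]]
[[0.1, -0.0, 0.0], [-16.0, 18.0, -13.0]]
```

Call:
servo_tool(plan=[[[0, 0, 0], [0, 0, -35], 48], [[0, 0, 0], [0, 0, -40], 48], [[0, 0, 0], [0, 0, -40], 48], [[0, 0, 0], [0, 0, -30], 48], [[0, 0, 0], [-20, 25, 0], 48], [[0, 0, 0], [-28, 32, 0], 48], [[0, 0, 0], [-28, 32, 0], 48], [[0, 0, 0], [-28, 32, 0], 48], [[0, 0, 0], [-20, 20, 0], 48], [[0, 0, 0], [0, 0, 0], 48]])

```text
time_s: 47.4
ee_pos: [404.2, 400.3, 271.0]
ee_rot: [-179.9, 0.0, -59.9]
force: [0.7, 0.0, -0.1]
gripper_width: 48.0
```

```bash
python3 - <<'E'
from look import *
print(env.state()['ee_pos'].round(0))
t=shot('t20','top'); s=shot('s20','scene')
for n,f in(('t20',t),('s20',s)): over(f,n,[])
E_.update(can=(606.2,-6.7),clamp=(446.5,-76.5,15.5),cb=(457,79,7),cy=(594,363,30))
c=[draw(t,(606,-7),60,[(circ(606.2,-6.7,61,8),Rd),(circ(606.2,-6.7,18,92),Rd)],2.1,8),draw(t,(446,-76),60,[(polyp(446.5,-76.5,15.5,CL,6),Rd)],2.1,6),draw(t,(594,360),60,[(boxp(592,359.5,30,80,42,18),Rd)],2.1,18)]
cv2.imwrite('pics/t20c.png',np.hstack(c)[:,:,::-1])
E
```

```text
[404. 400. 271.]
```

View pics/t20.png

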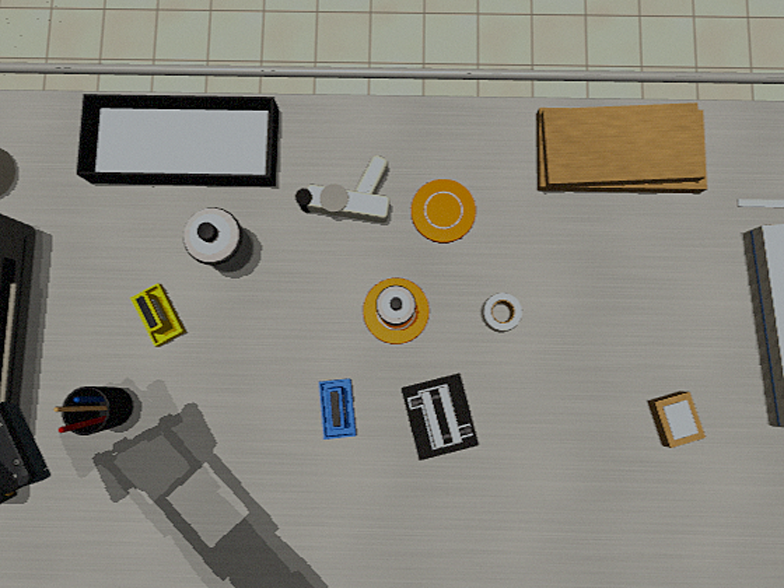

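View pics/s20.png

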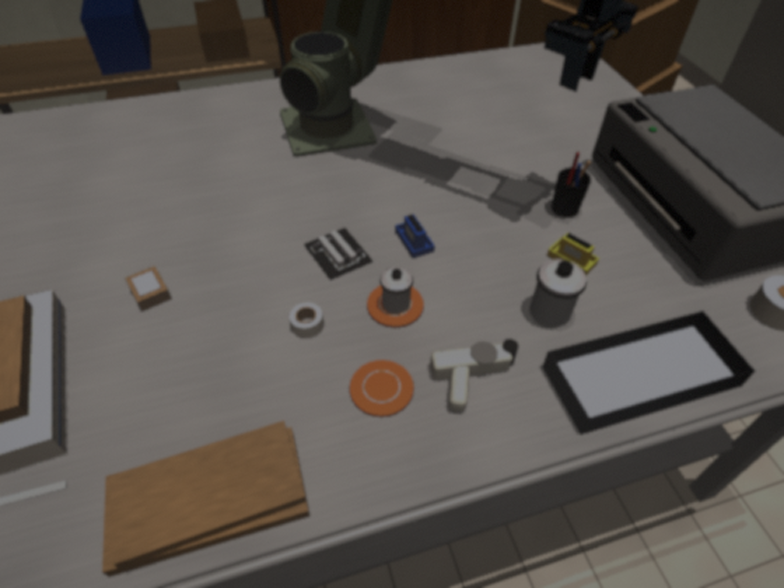

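View pics/t20c.png

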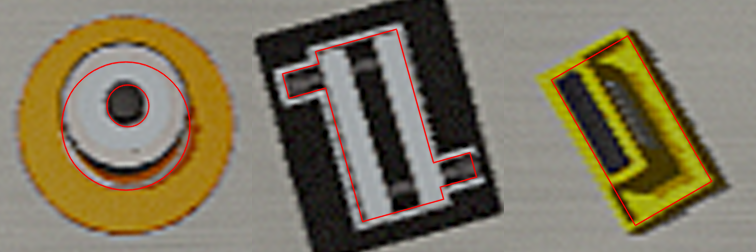

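The top view shows the canister at (396,304), the clamp at (440,416), blue at (338,408) and yellow at (158,313), all in place. The roll at (502,312) and the tape gun are at the same pixels as before. Handing in.

```bash
python3 -c "
from workcell import env
print(env.job_done())"
```

```text
the job is handed in; nothing more can be done
None
```

I did the job in the order asked and handed it in at about 47.5 s, with the arm clear of everything.

- **Canister:** the small one is upright in the middle of the nearer trivet, about 1 mm off its centre in the top view.
- **Clamp:** it lies inside its white outline, within about 1 mm. I lifted it a little and nudged it 1–1.5 mm before letting go.
- **Cartridges:** the blue one stands upright in the blue dock and the yellow one in the yellow dock. I judged this from the release heights and the pictures.
- **Label roll and tape gun:** both are at the same pixels as in the first picture.

**Disagreements:**
- In the first pictures, the scene camera put flat things up to about 5 mm from where the top camera did, so I used the top and wrist cameras.
- The wrist camera put the yellow dock about 4 mm from the top view's position. I placed the cartridge by the wrist picture, and the dock has about 10 mm to spare on each side.

No check failed. The readings at the end of each move never showed more than a few newtons on the wrist.

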